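# Pack the damper-oil bottles into the round pit caddy

### The arm

A 6-joint arm with a two-finger parallel gripper is mounted at the origin on the work surface. World frame = base frame: x ahead of the robot, y to its left, z up, the work surface at z = 0. Lengths are in mm, angles in rad, forces in N, time in s.
With the tool pointing down it reaches from about 350 to 975 mm from the base axis. Payload 7.1 kg.
Tool frame: the origin (TCP) lies midway between the tips of the shut fingers; the grasp point (between the pads) lies 19 mm behind it (ctrl.hold_point_z is the distance from the TCP to the grasp point, in mm); z points along the fingers, y is the direction in which the jaws open and shut (so a half turn about z gives the same grasp; the last joint's range is limited). The gripper opens to 88 mm and grips with 3 to 60 N. Pads are 20 mm wide; open, the fingers measure 115 mm over their backs; the gripper's body (75 mm by 178 mm) begins 61 mm behind the grasp point.
Start: joints at [-1.254, 0.423, 1.63, -0, 1.089, -0.019], TCP at [205.97, -590.069, 222.675] pointing down, gripper open.
Joint ranges: [-3, 3], [-0.9, 2.11], [0.09, 2.58], [-1.31, 4.45], [0.11, 2.69], [-2.54, 2.54]. Speed limits (rad/s): [2.39, 2.39, 3.01, 3.14, 3.14, 3.14].

### API

Orientations are given as a rotation vector (axis times angle).
In Python, from workcell import ctrl, eyes gives the robot as it stands.
- The arm moves only by the tool move_arm, never from a script. Its argument "deltas" is a list of rows, each a list of 6 numbers: the shift along the tool's x, y, z in mm, then the turn, a rotation vector about the tool's x, y, z in rad. A call has 1 to 5 rows; each row shifts and turns the pose as measured when the row begins, along the tool's axes as they then stand; what a row does not reach is not made up. A row lasts 1/12 s, in which the tool goes at most 41.7 mm and 7.16 degrees, less where a joint would pass 70% of its speed; a pose out of reach is approached as far as the arm can. A call is refused whole if a number of a shift passes 41.7 or a number of a turn 0.125, either way. A call with a gripper value outside its range is refused whole. "hand" is the closure, from -1 (fully open) to 1 (shut), set as the call begins (left out, the last holds). The fingers move at their own pace and stop on an object; the grip force is fixed at half the most. Time passes only in rows, so rows that do not move let the fingers close. It gives the time, the measured TCP pose, the force and the opening at its end, in the units of the state.
- ctrl.get_obs(): the state, without advancing time (a new reading comes with each control period).
- eyes.get_image(name): name is "scene" or "side" or "wrist"; returns a dict with "frame" (480x640x3 uint8, red, green, blue), "range_z" (480x640 float32, mm along the optical axis (not along the pixel's ray), 0 where there is no reading), "fx", "fy", "cx", "cy" (pixels), "cam_to_world" (4x4, takes a point from camera to world coordinates). Camera axes: x right, y down, z forward; pixel columns grow to the right and rows downward; lengths in mm; the calibration is good to about 2 mm. The wrist camera is an equidistant fisheye: a pixel r from the principal point sees the ray r / f radians off the axis. A picture is of the moment at which its call begins.
- ctrl.close_job(): hands the job in, once; it reports no verdict.
The state is a dict: "t": time; "qpos": joint angles; "qvel": joint speeds; "joint_torque": joint torques, N m; "ee_pos": TCP position; "orientation": TCP orientation; "ft_force": force on the tool from outside, world axes, zero at the start; "moment": the same for the moment, N m; "width": finger opening in mm.
Only numpy, scipy, OpenCV 4.12 (cv2) and the standard library are available. Lean on these libraries where they do the work, as an engineer would, in place of code of your own. Each camera call takes 0.05 s, during which the arm holds its last target.

### The job

Pack up: put the three oil bottles left on the pit table into the round caddy with the four already there, so that all seven stand upright on its floor, six around one. Lower them in gently rather than dropping them, knock no bottle over, and leave the wheels, jar and battery pack where they are.

Things in the scene. Friction and masses are not known exactly. Their poses are not given: they have to be found in the camera images.
- caddy: Round open grey caddy fixed to the table: outer diameter 152 mm, inner 144 mm with a straight wall, flat inner floor 5 mm above the table, rim 50 mm above it. Origin: centre of its underside, on the table; z up; its yaw means nothing. It just holds seven bottles as six at the wall around one in the middle, some 3 mm to spare between neighbours.
- caddy_floor (a point): Centre of the caddy's inner floor, 5 mm above the table. At the start four loose bottles stand about 48 mm from this axis as two facing pairs, about 60 degrees apart within a pair; the middle and two opposite places at the wall are empty. Bottles in the caddy slide aside if pushed lightly.
- bottle_a: White oil bottle, an orange cap and band, upright. Starts standing on the table. All seven alike: body 44 mm in diameter up to 68 mm high, foot edge tapered to 35 mm over the lowest 6 mm, shoulder narrowing to a 20 mm neck (80 to 84 mm), then a 16 mm round nozzle cap from 84 to 124 mm, the part to grip. Origin: centre of the underside; z up the bottle. About 0.1 kg.
- bottle_b: White oil bottle, a blue cap and band, upright. Starts standing on the table. All seven alike: body 44 mm in diameter up to 68 mm high, foot edge tapered to 35 mm over the lowest 6 mm, shoulder narrowing to a 20 mm neck (80 to 84 mm), then a 16 mm round nozzle cap from 84 to 124 mm, the part to grip. Origin: centre of the underside; z up the bottle. About 0.1 kg.
- bottle_c: White oil bottle, a magenta cap and band, upright. Starts standing on the table. All seven alike: body 44 mm in diameter up to 68 mm high, foot edge tapered to 35 mm over the lowest 6 mm, shoulder narrowing to a 20 mm neck (80 to 84 mm), then a 16 mm round nozzle cap from 84 to 124 mm, the part to grip. Origin: centre of the underside; z up the bottle. About 0.1 kg.
- bottle_d: White oil bottle, a red cap and band, upright. Starts standing in the caddy, loose. All seven alike: body 44 mm in diameter up to 68 mm high, foot edge tapered to 35 mm over the lowest 6 mm, shoulder narrowing to a 20 mm neck (80 to 84 mm), then a 16 mm round nozzle cap from 84 to 124 mm, the part to grip. Origin: centre of the underside; z up the bottle. About 0.1 kg.
- bottle_e: White oil bottle, a yellow cap and band, upright. Starts standing in the caddy, loose. All seven alike: body 44 mm in diameter up to 68 mm high, foot edge tapered to 35 mm over the lowest 6 mm, shoulder narrowing to a 20 mm neck (80 to 84 mm), then a 16 mm round nozzle cap from 84 to 124 mm, the part to grip. Origin: centre of the underside; z up the bottle. About 0.1 kg.
- bottle_f: White oil bottle, a black cap and band, upright. Starts standing in the caddy, loose. All seven alike: body 44 mm in diameter up to 68 mm high, foot edge tapered to 35 mm over the lowest 6 mm, shoulder narrowing to a 20 mm neck (80 to 84 mm), then a 16 mm round nozzle cap from 84 to 124 mm, the part to grip. Origin: centre of the underside; z up the bottle. About 0.1 kg.
- bottle_g: White oil bottle, a green cap and band, upright. Starts standing in the caddy, loose. All seven alike: body 44 mm in diameter up to 68 mm high, foot edge tapered to 35 mm over the lowest 6 mm, shoulder narrowing to a 20 mm neck (80 to 84 mm), then a 16 mm round nozzle cap from 84 to 124 mm, the part to grip. Origin: centre of the underside; z up the bottle. About 0.1 kg.
- wheel_1: Bystander: model-car wheel lying flat, black ribbed tyre 88 mm in diameter, white hub, 40 mm high; origin at the centre of its underside. Loose.
- wheel_2: Bystander: model-car wheel lying flat, black ribbed tyre 88 mm in diameter, white hub, 40 mm high; origin at the centre of its underside. Loose.
- jar: Bystander: black jar with white lid, 54 mm in diameter, 60 mm high; origin at the centre of its underside. Loose.
- pack: Bystander: blue and grey hard-case battery pack 46 x 138 x 25 mm (x, y, z), lying flat; origin at the centre of its underside. Loose.

How it is judged:
By the outcome, as a careful person would: the job done as asked, in the order asked, and still so for the second after the job is handed in, with the robot touching nothing.
It also fails if it takes over 72 s, if anything falls off the work surface, if the arm or the gripper's body presses on something with over 40 N, if the wrist force passes 120 N, or if a joint passes its speed limit or range.

## Working session

There is one attempt and no reset: what is moved stays moved. The work goes in short steps, Python scripts to look and compute and a tool call to move; the robot and the scene stay as the last step left them, time stands still between calls to the robot, and variables do not carry over. Pictures are saved under pics/ and viewed, and the job is handed in when it is done.

Besides the shell and the picture viewer there is one more tool, called after "Request:" as a command line: name --pt "numbers of a row" for each row, then --argument value for the rest. move_arm: Moves the arm, as the interface text tells. Its arguments: {"type":"object","properties":{"deltas":{"type":"array"},"hand":{"type":"number"}},"required":["deltas"]}

```bash
mkdir -p pics; python3 - <<'E'
from workcell import ctrl, eyes
import cv2,numpy as np
o=ctrl.get_obs();print(o)
for n in ["scene","side","wrist"]:
    d=eyes.get_image(n);np.savez(f"{n}0.npz",**d)
    cv2.imwrite(f"pics/{n}0.png",d["frame"][:,:,::-1]);print(n,d["fx"],d["cx"],d["cy"],np.round(d["cam_to_world"],3).tolist())
E
```

```text
{'t': 0.0, 'qpos': array([-1.25401743e+00,  4.23857126e-01,  1.63068216e+00, -1.55534539e-05,
        1.08858236e+00, -1.90050724e-02]), 'qvel': array([ 8.45037511e-05, -1.31802706e-03,  3.35947167e-04,  1.86871717e-03,
       -1.07686444e-03,  2.98152539e-03]), 'joint_torque': array([ 1.44725585e-03, -5.44616818e+01, -2.73659492e+01,  6.46150787e-02,
        2.28370889e-02, -1.25740294e-04]), 'ee_pos': array([ 205.78901252, -589.5655029 ,  221.89460415]), 'orientation': array([-3.09592868e+00, -5.24732638e-01,  3.77482324e-04]), 'ft_force': array([0.66850961, 0.77709941, 0.11041944]), 'moment': array([-0.02504388,  0.01339545, -0.02032229]), 'width': 88.31105461610434}
scene 588.8215472760626 312.94895223408696 245.3078924639347 [[0.269, 0.554, -0.788, 1507.434], [0.963, -0.169, 0.21, -190.606], [-0.017, -0.815, -0.579, 697.463], [0.0, 0.0, 0.0, 1.0]]
side 498.7329469977059 334.69123565489303 240.14813760232568 [[0.982, -0.097, 0.161, 441.412], [-0.187, -0.576, 0.796, -755.306], [0.015, -0.812, -0.583, 644.329], [0.0, 0.0, 0.0, 1.0]]
wrist 371.64829954431775 317.2885256196625 247.0894457581552 [[0.33, -0.916, -0.23, 268.483], [-0.944, -0.32, -0.079, -568.534], [-0.001, 0.243, -0.97, 384.754], [0.0, 0.0, 0.0, 1.0]]
```

View pics/scene0.png

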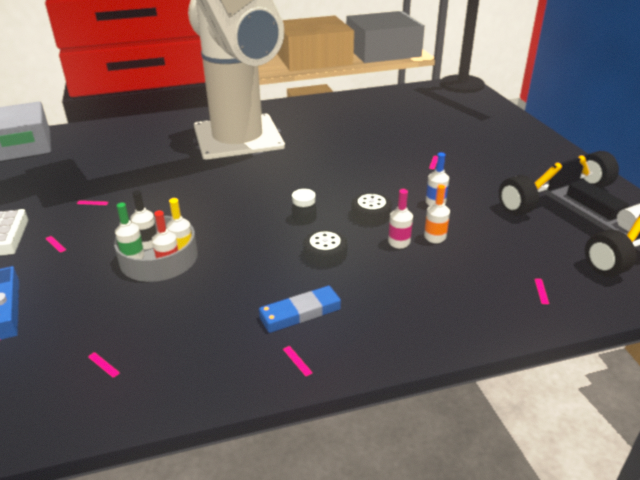

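View pics/side0.png

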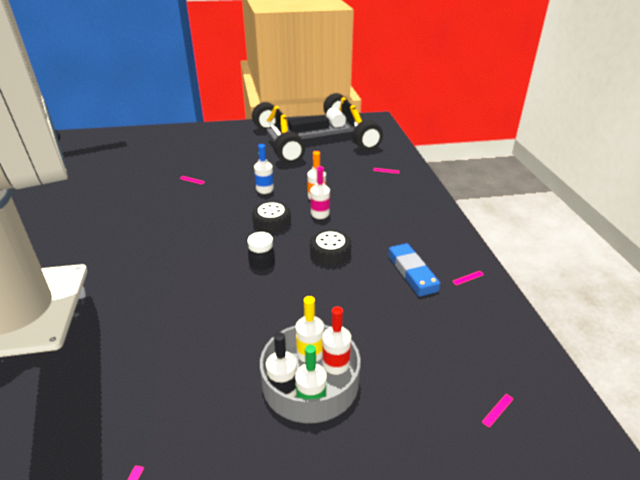

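View pics/wrist0.png

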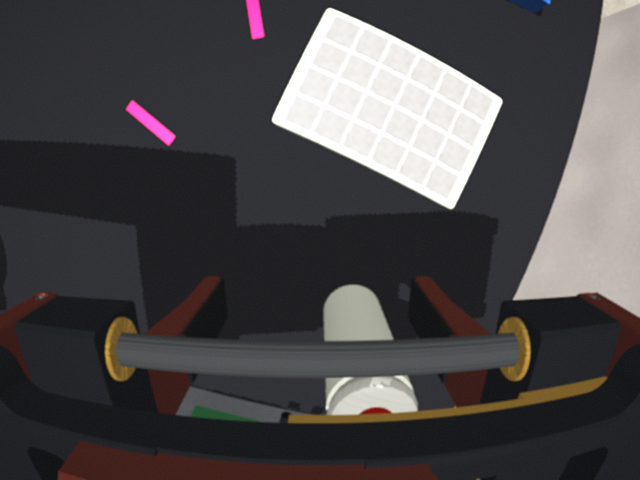

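The scene view shows the caddy at about (155,250) holding green, black, red and yellow. Magenta is at (400,225), orange at (437,220) and blue at (437,190). The side view shows the same layout. The wrist view shows only an empty part of the table. Next I'll measure the positions.

```bash
cat > h.py <<'E'
import numpy as np,cv2
from scipy.optimize import least_squares
from workcell import ctrl, eyes
def grab(n,tag=None):
    d=eyes.get_image(n)
    if tag: cv2.imwrite(f"pics/{n}_{tag}.png",d["frame"][:,:,::-1])
    return d
def cloud(d):
    z=d["range_z"];v,u=np.mgrid[:480,:640]
    P=np.stack([(u-d["cx"])/d["fx"]*z,(v-d["cy"])/d["fy"]*z,z],-1)
    T=np.array(d["cam_to_world"]);W=P@T[:3,:3].T+T[:3,3];W[z<=0]=np.nan
    return W
def ray(d,u,v,h):
    T=np.array(d["cam_to_world"]);r=T[:3,:3]@np.array([(u-d["cx"])/d["fx"],(v-d["cy"])/d["fy"],1]);o=T[:3,3]
    return (o+r*(h-o[2])/r[2])[:2]
def circ(p,r):
    f=lambda c:np.hypot(p[:,0]-c[0],p[:,1]-c[1])-r
    s=least_squares(f,p.mean(0),loss="soft_l1",f_scale=1);return s.x,np.sqrt(np.mean(s.fun**2))
HUES={'orange':(8,16),'blue':(108,122),'magenta':(155,172),'red':(-6,4),'yellow':(20,32),'green':(50,85)}
def caps(d,zr=(92,122)):
    "silhouette centroid of each cap (and of the points inside) cast on z=104, plus a circle fit from range"
    W=cloud(d);hsv=cv2.cvtColor(d["frame"],cv2.COLOR_RGB2HSV);H=hsv[...,0].astype(int);S=hsv[...,1];V=hsv[...,2]
    out={}
    reg=(W[...,2]>84)&(W[...,2]<128)
    for c in list(HUES)+['black']:
        if c=='black': m=(V<60)&reg
        else:
            a,b=HUES[c];h=np.where(H>90,H-180,H) if a<0 else H
            m=(h>=a)&(h<=b)&(S>110)&(V>50)&reg
        m&=(np.abs(W[...,0]-550)<350)&(np.abs(W[...,1])<450)
        n,l,st,ce=cv2.connectedComponentsWithStats(m.astype(np.uint8))
        for k in range(1,n):
            if st[k,4]<60: continue
            mm=l==k
            p=W[mm&(W[...,2]>zr[0])&(W[...,2]<zr[1])][:,:2]
            x,e=circ(p,8) if len(p)>10 else ((0,0),9)
            out.setdefault(c,[]).append((np.round(ce[k]).astype(int).tolist(),int(st[k,4]),np.round(ray(d,*ce[k],104),1).tolist(),np.round(x,1).tolist(),round(float(e),2)))
    return out
E
python3 - <<'E'
from h import *
for n in ["scene","side"]:
    d=dict(np.load(n+"0.npz"));print(n)
    for k,v in caps(d).items(): print(k,v)
    W=cloud(d);v,u=(300,300)
    # table level, caddy rim
    m=(np.abs(W[...,2]-50)<2.5);hsv=cv2.cvtColor(d["frame"],cv2.COLOR_RGB2HSV)
    m&=(hsv[...,1]<60)
    n_,l,st,ce=cv2.connectedComponentsWithStats(m.astype(np.uint8))
    lo=np.percentile
    q=W[(np.abs(W[...,2]-25)<18)&(hsv[...,1]<50)&(W[...,1]<-100)&(W[...,1]>-500)]
    rim=W[m&(W[...,1]<0)&(W[...,1]>-450)&(np.abs(W[...,0]-550)<350)][:,:2]
    print(len(rim),rim.mean(0) if len(rim) else 0)
    if len(rim)>20: print(circ(rim,74))
    t=W[330:340,300:310,2];print("table z",np.nanmedian(t))
E
```

```text
scene
orange [([440, 196], 119, [611.1, 307.3], [608.0, 307.9], 1.71)]
blue [([440, 161], 105, [480.0, 370.8], [483.8, 367.0], 1.78)]
magenta [([402, 199], 154, [600.7, 231.9], [603.8, 229.8], 1.67)]
red [([160, 223], 130, [550.0, -227.6], [554.3, -228.3], 1.4)]
yellow [([174, 210], 139, [511.5, -198.3], [516.8, -198.4], 1.43)]
green [([123, 214], 124, [497.1, -294.2], [504.1, -294.4], 1.42)]
313 [ 542.93084151 -250.47454274]
(array([ 512.91625636, -245.320273  ]), np.float64(14.201642138947838))
table z 0.8507930698602877
side
orange [([316, 161], 82, [607.2, 308.4], [606.8, 306.9], 1.75)]
blue [([262, 153], 82, [482.9, 368.3], [482.4, 367.2], 1.58)]
magenta [([320, 175], 103, [603.8, 234.9], [602.9, 229.7], 1.73)]
red [([337, 322], 164, [553.4, -227.5], [553.2, -228.0], 0.73)]
yellow [([309, 312], 170, [515.4, -197.8], [515.4, -198.4], 0.81)]
green [([310, 361], 148, [503.2, -294.7], [502.9, -294.2], 0.72)]
black [([280, 348], 152, [464.1, -264.0], [463.9, -264.5], 0.62)]
742 [ 497.3306968 -272.8419734]
(array([ 509.06975853, -247.17388609]), np.float64(5.224814387477992))
table z 74.74266940933944
```

Both views agree to 1–2 mm:

| Item | x, y (mm) |
|---|---|
| orange | 607.5, 307.4 |
| blue | 483, 367 |
| magenta | 603.3, 230 |
| caddy centre (mid-points of the bottle pairs) | 509.3, -246.3 |
| free wall slots (centre) | at about 142° and 322° |

The current tool yaw already puts the jaws between neighbouring caps at every place, so I'll keep that orientation throughout.

```bash
cat > d.py <<'E'
import sys
from h import *
from scipy.spatial.transform import Rotation as Ro
o=ctrl.get_obs();R=Ro.from_rotvec(o["orientation"]).as_matrix()
# desired: straight down, yaw 19.24deg (tool x dir)
y=np.deg2rad(19.24);Rd=np.array([[np.cos(y),np.sin(y),0],[np.sin(y),-np.cos(y),0],[0,0,-1]])
t=np.array([float(a) for a in sys.argv[1:4]])
d=R.T@(t-o["ee_pos"])
print("t",round(o["t"],2),"pos",np.round(o["ee_pos"],1),"tool delta",np.round(d,1),"turn",np.round(Ro.from_matrix(R.T@Rd).as_rotvec(),4),"w",round(o["width"],1),"F",np.round(o["ft_force"],1))
E
python3 d.py 603 230 240
```

```text
t 0.15 pos [ 205.9 -589.7  222.1] tool delta [ 645.1 -643.   -17.2] turn [-0.0011 -0.      0.    ] w 87.6 F [ 0.6 -0.3 -0.1]
```

Request:
move_arm --pt "15 -15 -4 0 0 0" --pt "28 -28 -4 0 0 0" --pt "28 -28 -4 0 0 0" --pt "28 -28 -4 0 0 0" --pt "28 -28 0 0 0 0" --hand -0.1

```text
t: 0.57
ee_pos: [283.0, -428.4, 236.2]
orientation: [-3.099, -0.511, 0.002]
ft_force: [0.8, -1.7, 0.0]
width: 58.0
```

Request:
move_arm --pt "28 -28 0 0 0 0" --pt "28 -28 0 0 0 0" --pt "28 -28 0 0 0 0" --pt "28 -28 0 0 0 0" --pt "28 -28 0 0 0 0"

```text
t: 0.98
ee_pos: [372.2, -241.9, 236.2]
orientation: [-3.1, -0.506, 0.001]
ft_force: [0.6, -0.7, 0.3]
width: 48.3
```

```bash
python3 d.py 603 230 240
```

```text
t 0.98 pos [ 372.2 -241.9  236.2] tool delta [ 368.8 -374.1   -3.8] turn [-0.0007  0.0006 -0.0124] w 48.3 F [ 0.6 -0.7  0.3]
```

Request:
move_arm --pt "28 -28 0 0 0 0" --pt "28 -28 0 0 0 0" --pt "28 -28 0 0 0 0" --pt "28 -28 0 0 0 0" --pt "28 -28 0 0 0 0"

```text
t: 1.4
ee_pos: [462.1, -54.8, 236.7]
orientation: [3.101, 0.504, 0.0]
ft_force: [1.8, -1.1, -0.1]
width: 48.4
```

Request:
move_arm --pt "28 -28 0 0 0 0" --pt "28 -28 0 0 0 0" --pt "28 -28 0 0 0 0" --pt "28 -28 0 0 0 0" --pt "28 -28 0 0 0 0"

```text
t: 1.82
ee_pos: [552.1, 133.1, 236.5]
orientation: [3.1, 0.507, 0.0]
ft_force: [1.0, 0.3, -0.4]
width: 48.2
```

Request:
move_arm --pt "28 -28 0 0 0 -0.01" --pt "20 -20 0 0 0 0" --pt "10 -10 0 0 0 0" --pt "0 0 0 0 0 0"

```text
t: 2.15
ee_pos: [591.2, 218.5, 235.1]
orientation: [-3.095, -0.533, -0.002]
ft_force: [0.5, 0.5, -0.1]
width: 48.2
```

```bash
python3 d.py 603 230 240;python3 - <<'E'
from h import *
for n in ["scene","side"]:
    d=grab(n,"1"); print(n,{k:v for k,v in caps(d).items() if k in("magenta","orange","blue")})
E
```

```text
t 2.15 pos [591.2 218.5 235.1] tool delta [15.  -6.9 -4.9] turn [-0.0006 -0.0012  0.0056] w 48.2 F [ 0.5  0.5 -0.1]
scene {'orange': [([440, 196], 118, [611.2, 307.3], [608.3, 308.0], 1.77)], 'blue': [([440, 162], 106, [480.3, 370.6], [484.0, 367.5], 1.98)], 'magenta': [([402, 199], 154, [600.7, 231.9], [604.1, 230.4], 1.4)]}
side {'orange': [([316, 161], 76, [607.1, 308.4], [606.6, 307.1], 1.33)], 'blue': [([262, 153], 80, [483.0, 368.3], [482.1, 367.2], 1.64)], 'magenta': [([320, 175], 104, [603.8, 235.3], [603.7, 229.6], 10.08)]}
```

Request:
move_arm --pt "15 -7 10 0 0 0.005" --pt "0 0 30 0 0 0" --pt "0 0 0 0 0 0"

```text
t: 2.5
ee_pos: [600.8, 223.9, 195.1]
orientation: [3.097, 0.519, -0.001]
ft_force: [-0.9, -1.1, -0.3]
width: 48.2
```

```bash
python3 d.py 603.5 230 90
```

```text
t 2.5 pos [600.8 223.9 195.1] tool delta [  4.6  -5.  105.1] turn [ 0.001   0.0006 -0.0036] w 48.2 F [-0.9 -1.1 -0.3]
```

Request:
move_arm --pt "5 -5 15 0 0 0" --pt "0 0 20 0 0 0" --pt "0 0 0 0 0 0"

```text
t: 2.75
ee_pos: [603.3, 225.9, 161.7]
orientation: [3.098, 0.513, -0.002]
ft_force: [-1.0, -0.3, -0.8]
width: 48.1
```

```bash
python3 d.py 603.5 230 90
```

```text
t 2.75 pos [603.3 225.9 161.7] tool delta [ 1.6 -3.9 71.7] turn [ 0.0017  0.0013 -0.0077] w 48.1 F [-1.  -0.3 -0.8]
```

Request:
move_arm --pt "2 -5 10 0 0 -0.006" --pt "0 0 20 0 0 0" --pt "0 0 20 0 0 0" --pt "0 0 0 0 0 0"

```text
t: 3.08
ee_pos: [605.5, 229.2, 115.8]
orientation: [3.098, 0.518, 0.007]
ft_force: [-0.7, -0.3, 0.4]
width: 48.2
```

```bash
python3 d.py 603.5 230 90
```

```text
t 3.08 pos [605.5 229.2 115.8] tool delta [-1.7 -1.4 25.8] turn [ 0.0018 -0.0041 -0.0046] w 48.2 F [-0.7 -0.3  0.4]
```

Request:
move_arm --pt "-2 -1 13 0 0 0" --pt "0 0 12 0 -0.003 0" --pt "0 0 0 0 0 0"

```text
t: 3.33
ee_pos: [605.0, 229.3, 93.9]
orientation: [3.098, 0.517, 0.007]
ft_force: [-0.3, -1.2, -0.2]
width: 48.2
```

```bash
python3 d.py 603.5 230 90; python3 - <<'E'
from h import *
for n in ["scene","side"]:
    d=grab(n,"2"); print(n,{k:v for k,v in caps(d).items() if k in("magenta",)})
E
```

```text
t 3.33 pos [605.  229.3  93.9] tool delta [-1.2 -1.1  3.8] turn [ 0.0018 -0.0044 -0.0054] w 48.2 F [-0.3 -1.2 -0.2]
scene {'magenta': [([402, 199], 157, [601.3, 231.6], [603.7, 230.0], 1.62)]}
side {'magenta': [([319, 175], 90, [602.0, 236.7], [596.5, 216.4], 8.02)]}
```

View pics/side_2.png

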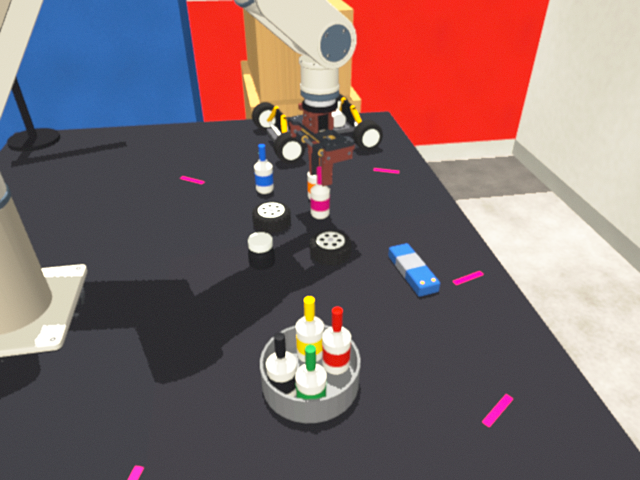

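The side view shows the fingers straddling the magenta cap at about (320,175), with the other bottles untouched. I'll close now.

Request:
move_arm --pt "-1 -1 4 0 -0.004 -0.005" --pt "0 0 0 0 0 0"

```text
t: 3.6
ee_pos: [605.8, 230.7, 93.3]
orientation: [3.097, 0.525, 0.009]
ft_force: [-0.0, 0.2, -0.1]
width: 48.0
```

Request:
move_arm --pt "0 0 0 0 0 0" --pt "0 0 0 0 0 0" --pt "0 0 0 0 0 0" --pt "0 0 0 0 0 0" --pt "0 0 0 0 0 0" --hand 1

```text
t: 4.02
ee_pos: [607.1, 231.3, 95.4]
orientation: [3.097, 0.526, 0.013]
ft_force: [-0.5, -0.4, -0.5]
width: 18.2
```

```bash
python3 d.py 603.5 230 240
```

```text
t 4.02 pos [607.1 231.3  95.4] tool delta [  -2.6    0.3 -144.6] turn [ 0.0017 -0.0083  0.0004] w 18.2 F [-0.5 -0.4 -0.5]
```

Request:
move_arm --pt "0 0 2 0 0 0" --pt "0 0 0 0 0 0"

```text
t: 4.18
ee_pos: [608.5, 231.6, 95.6]
orientation: [3.097, 0.526, 0.018]
ft_force: [-0.0, -0.1, -1.5]
width: 15.2
```

```bash
python3 d.py 603.5 230 240
```

```text
t 4.18 pos [608.5 231.6  95.6] tool delta [  -3.6    0.2 -144.4] turn [ 0.002  -0.0115  0.0005] w 15.2 F [-0.  -0.1 -1.5]
```

Request:
move_arm --pt "0 0 -8 0 0 0" --pt "0 0 -20 0 -0.006 0" --pt "0 0 -30 0 -0.006 0" --pt "0 0 -35 0 0 0" --pt "0 0 -35 0 0 0"

```text
t: 4.6
ee_pos: [601.9, 229.5, 219.0]
orientation: [3.092, 0.525, -0.032]
ft_force: [0.2, 0.2, -2.1]
width: 15.8
```

Request:
move_arm --pt "-5 0 -20 0 0 0" --pt "0 0 -10 0 0 0" --pt "0 0 0 0 0 0"

```text
t: 4.85
ee_pos: [600.8, 229.3, 259.4]
orientation: [3.094, 0.525, -0.014]
ft_force: [0.2, -0.2, -1.8]
width: 15.4
```

```bash
python3 d.py 603.5 230 240; python3 - <<'E'
from h import *
grab("scene","3");grab("side","3")
E
```

```text
t 4.85 pos [600.8 229.3 259.4] tool delta [ 3.   0.2 19.3] turn [0.0019 0.0092 0.0004] w 15.4 F [ 0.2 -0.2 -1.8]
```

View pics/scene_3.png

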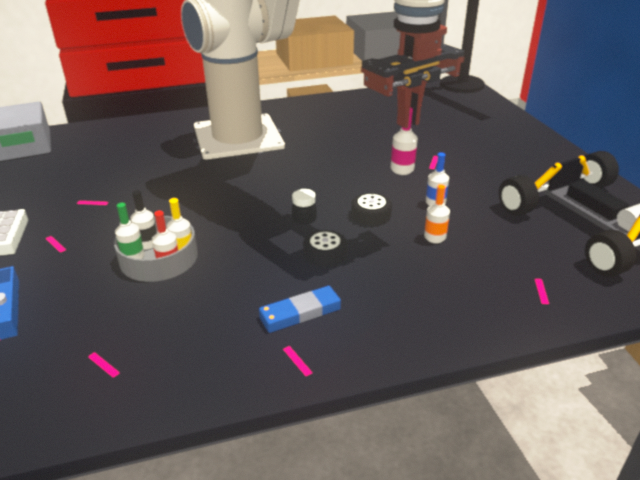

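The magenta bottle is lifted and upright at about (404,150), and nothing else has moved. Next I carry it over the empty slot at 142°.

Request:
move_arm --pt "-10 14 0 0 0.004 0" --pt "-20 28 0 0 0 0" --pt "-23 32 0 0 0 0" --pt "-23 32 0 0 0 0" --pt "-23 32 0 0 0 0"

```text
t: 5.37
ee_pos: [547.4, 66.8, 246.3]
orientation: [3.092, 0.541, -0.036]
ft_force: [-0.0, -1.2, -1.0]
width: 15.7
```

Request:
move_arm --pt "-23 32 0 0 0 0" --pt "-23 32 0 0 0 0" --pt "-23 32 0 0 0 0" --pt "-23 32 0 0 0 0" --pt "-23 32 0 0 0 0"

```text
t: 5.78
ee_pos: [483.5, -129.8, 237.8]
orientation: [-3.09, -0.545, 0.065]
ft_force: [0.7, -0.7, -1.0]
width: 15.5
```

```bash
python3 d.py 471.5 -216.7 255
```

```text
t 5.78 pos [ 483.5 -129.8  237.8] tool delta [-41.6  77.4 -16.4] turn [-0.0102  0.0403  0.0131] w 15.5 F [ 0.7 -0.7 -1. ]
```

Request:
move_arm --pt "-8 12 -14 -0.005 0.02 0.007" --pt "-14 26 -6 -0.005 0.015 0.006" --pt "-10 20 0 0 0 0" --pt "-5 8 0 0 0 0" --pt "0 0 0 0 0 0"

```text
t: 6.2
ee_pos: [462.1, -212.3, 248.5]
orientation: [-3.092, -0.51, 0.033]
ft_force: [-0.2, 0.3, -1.4]
width: 15.2
```

```bash
python3 d.py 471.5 -216.7 255
```

```text
t 6.2 pos [ 462.1 -212.3  248.5] tool delta [ 7.4  7.1 -6.8] turn [-0.0109  0.0193 -0.0087] w 15.2 F [-0.2  0.3 -1.4]
```

Request:
move_arm --pt "7 7 -4 -0.01 0.019 -0.009" --pt "0 0 0 0 0 0"

```text
t: 6.37
ee_pos: [470.8, -215.7, 249.9]
orientation: [-3.094, -0.525, 0.003]
ft_force: [0.7, -0.2, -0.4]
width: 15.3
```

```bash
cat >> h.py <<'E'
def held(d,c,zr):
    "band of held bottle: circle fit r=22 of coloured points in height zr and near y/x; uses whole body (white+band) points"
    W=cloud(d);o=ctrl.get_obs()["ee_pos"]
    m=(W[...,2]>zr[0])&(W[...,2]<zr[1])&(np.hypot(W[...,0]-o[0],W[...,1]-o[1])<40)
    p=W[m][:,:2]
    return len(p),np.round(circ(p,22)[0],1),round(circ(p,22)[1],2)
E
python3 d.py 471.5 -216.7 255; python3 - <<'E'
from h import *
z=ctrl.get_obs()["ee_pos"][2]-95.6;print("base",z)
for n in ["scene","side"]:
    d=grab(n,"4"); print(n,[held(d,0,(z+a,z+a+14)) for a in (10,25,40,52)])
    for k,v in caps(d).items():print(k,v)
E
```

```text
t 6.37 pos [ 470.8 -215.7  249.9] tool delta [ 0.3  1.2 -5.1] turn [-0.0041  0.0016  0.0002] w 15.3 F [ 0.7 -0.2 -0.4]
base 154.3461831600573
scene [(157, array([ 466.6, -216.8]), np.float64(1.34)), (159, array([ 467.4, -216.5]), np.float64(1.41)), (171, array([ 467.3, -216.6]), np.float64(1.57)), (174, array([ 467.2, -216.3]), np.float64(1.46))]
orange [([440, 196], 117, [611.0, 307.3], [608.2, 307.9], 1.58)]
blue [([440, 162], 104, [480.9, 370.3], [483.7, 366.7], 1.69)]
red [([160, 223], 132, [549.9, -227.6], [554.1, -227.7], 1.5)]
yellow [([174, 210], 139, [511.9, -198.4], [516.6, -198.0], 1.68)]
green [([123, 214], 127, [497.1, -294.5], [504.2, -294.4], 1.48)]
black [([137, 200], 95, [451.8, -265.6], [465.0, -264.7], 1.67)]
side [(217, array([ 464.5, -215.9]), np.float64(0.74)), (243, array([ 464.5, -216.4]), np.float64(0.75)), (256, array([ 464.7, -216.3]), np.float64(0.74)), (267, array([ 465. , -215.9]), np.float64(0.77))]
orange [([316, 161], 79, [606.8, 304.2], [607.0, 307.5], 1.59)]
red [([337, 322], 163, [553.4, -227.6], [553.1, -228.0], 0.76)]
yellow [([309, 312], 167, [515.3, -197.8], [515.6, -198.4], 0.79)]
green [([310, 361], 154, [503.1, -295.0], [502.8, -294.2], 0.68)]
black [([280, 348], 158, [463.9, -263.9], [463.6, -264.7], 0.78)]
```

View pics/side_4.png

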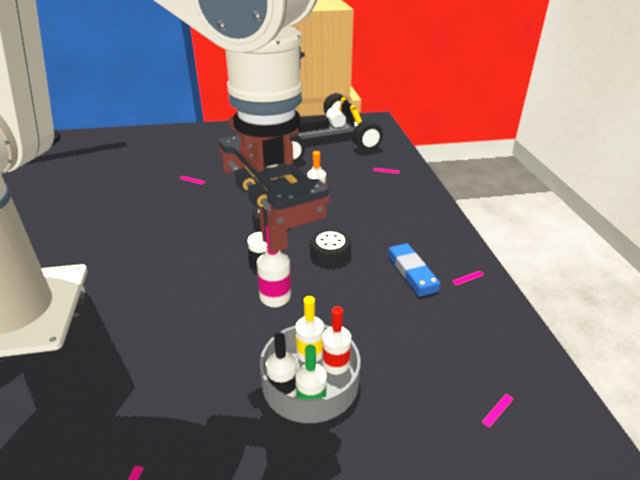

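View pics/scene_4.png

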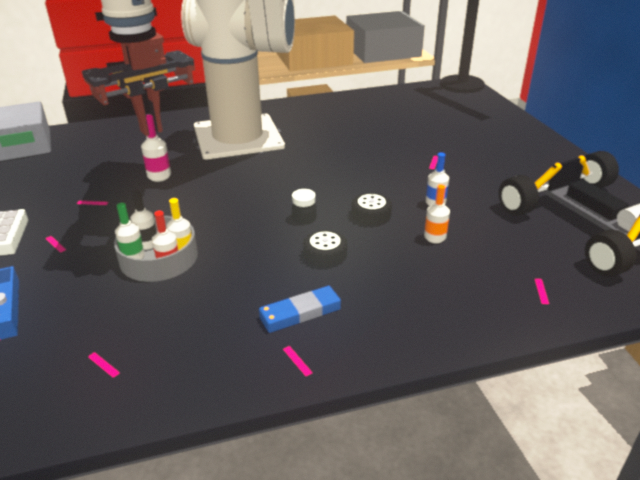

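The magenta bottle hangs above the slot. Its axis is at about (465,-216), which is about 5.5 mm in -x from the TCP. I'll aim the TCP at (476.5,-216.2) to compensate.

Request:
move_arm --pt "6 1 15 -0.004 0 0" --pt "0 0 20 0 0 0" --pt "0 0 15 0 0 0" --pt "0 0 0 0 0 0"

```text
t: 6.8
ee_pos: [477.8, -209.6, 198.8]
orientation: [-3.096, -0.535, 0.003]
ft_force: [-0.8, 0.5, -0.9]
width: 15.7
```

```bash
python3 d.py 476.5 -216.2 185
```

```text
t 6.8 pos [ 477.8 -209.6  198.8] tool delta [-3.4  5.8 13.8] turn [-0.0003  0.0018  0.0063] w 15.7 F [-0.8  0.5 -0.9]
```

Request:
move_arm --pt "-3 6 5 0 0 0.006" --pt "0 1 6 0 0 0" --pt "0 0 0 0 0 0"

```text
t: 7.05
ee_pos: [478.1, -215.9, 187.7]
orientation: [-3.096, -0.53, 0.003]
ft_force: [-0.2, 0.3, -1.2]
width: 15.3
```

```bash
python3 d.py 476.5 -216.2 185
```

```text
t 7.05 pos [ 478.1 -215.9  187.7] tool delta [-1.6 -0.2  2.7] turn [-0.0006  0.0019  0.0032] w 15.3 F [-0.2  0.3 -1.2]
```

Request:
move_arm --pt "-2 0 2 0 0.002 0.003" --pt "0 0 0 0 0 0"

```text
t: 7.22
ee_pos: [476.6, -216.8, 186.3]
orientation: [3.097, 0.525, 0.002]
ft_force: [0.1, 0.4, -1.2]
width: 15.5
```

```bash
python3 d.py 476.5 -216.2 185; python3 - <<'E'
from h import *
z=ctrl.get_obs()["ee_pos"][2]-95.6;print("base",z)
for n in ["scene","side"]:
    d=grab(n,"5"); print(n,[held(d,0,(z+a,z+a+14)) for a in (10,25,40,52)])
E
python3 d.py 476.5 -216.2 185
```

```text
t 7.22 pos [ 476.6 -216.8  186.3] tool delta [ 0.1 -0.6  1.3] turn [ 0.0002 -0.0011  0.    ] w 15.5 F [ 0.1  0.4 -1.2]
base 90.67913170044483
scene [(109, array([ 472.6, -217.9]), np.float64(1.66)), (151, array([ 473.5, -217.8]), np.float64(2.84)), (153, array([ 473.5, -217.5]), np.float64(1.41)), (159, array([ 473.1, -217.7]), np.float64(1.65))]
side [(191, array([ 473.3, -217.8]), np.float64(8.51)), (247, array([ 473.1, -218.4]), np.float64(8.23)), (225, array([ 472.3, -218.5]), np.float64(3.61)), (228, array([ 472.4, -218.1]), np.float64(0.77))]
t 7.32 pos [ 477.2 -217.   186.8] tool delta [-0.3 -1.   1.8] turn [ 0.001  -0.0019 -0.    ] w 15.2 F [-0.1  0.6 -0. ]
```

View pics/side_5.png

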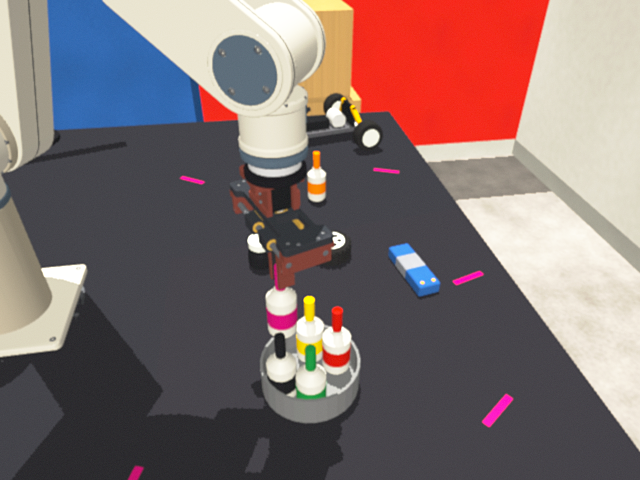

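Request:
move_arm --pt "-1 -2 10 0 -0.001 0" --pt "0 0 10 0 0 0" --pt "0 0 0 0 0 0"

```text
t: 7.57
ee_pos: [476.2, -215.8, 166.4]
orientation: [3.095, 0.524, 0.006]
ft_force: [-0.2, 0.6, -0.5]
width: 15.3
```

```bash
python3 d.py 475.3 -215 101
```

```text
t 7.57 pos [ 476.2 -215.8  166.4] tool delta [-0.7 -1.3 65.4] turn [ 0.0032 -0.0031 -0.0004] w 15.3 F [-0.2  0.6 -0.5]
```

Request:
move_arm --pt "-1 -1 8 0.003 -0.003 0" --pt "0 0 8 0 0 0"

```text
t: 7.73
ee_pos: [475.3, -215.4, 149.8]
orientation: [3.097, 0.524, 0.001]
ft_force: [-0.7, -0.6, -0.9]
width: 15.3
```

```bash
python3 d.py 475.3 -215 101; python3 - <<'E'
from h import *
z=ctrl.get_obs()["ee_pos"][2]-95.6;print("base",z)
for n in ["side"]:
    d=grab(n,"6"); print(n,[held(d,0,(z+a,z+a+14)) for a in (40,52)])
    for k,v in caps(d).items():print(k,v)
E
```

```text
t 7.73 pos [ 475.3 -215.4  149.8] tool delta [ 0.1 -0.4 48.8] turn [ 0.0009 -0.0008 -0.0004] w 15.3 F [-0.7 -0.6 -0.9]
base 54.18956548572555
side [(163, array([ 471.1, -216.5]), np.float64(8.35)), (235, array([ 471.2, -216.2]), np.float64(7.39))]
orange [([316, 161], 92, [607.1, 305.2], [606.9, 307.0], 1.38)]
magenta [([271, 336], 87, [453.3, -237.7], [447.7, -234.5], 7.43), ([290, 336], 137, [480.4, -243.2], [484.6, -241.1], 5.63)]
red [([336, 322], 161, [553.2, -227.7], [553.0, -228.0], 0.71)]
yellow [([309, 312], 167, [515.3, -197.7], [515.5, -198.3], 0.77)]
green [([310, 361], 156, [503.1, -295.1], [503.0, -294.2], 0.64)]
black [([280, 348], 147, [464.2, -264.3], [463.8, -264.5], 0.7)]
```

View pics/side_6.png

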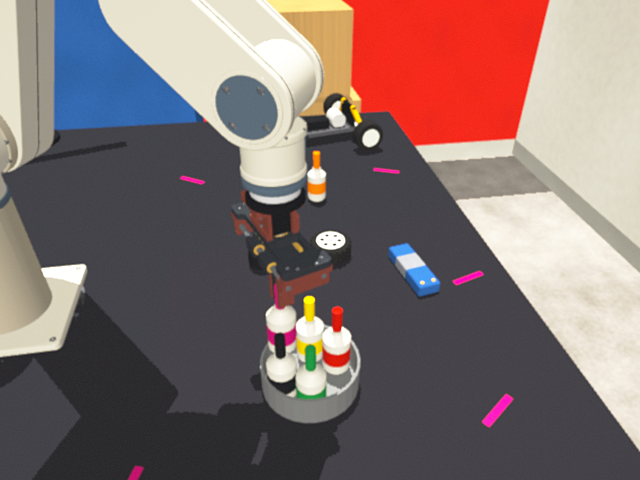

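Aligned: the held bottle at (282,325) is within 0.5 mm of its slot, and the neighbours haven't moved. I'll lower it.

Request:
move_arm --pt "0 0 10 0 0 0" --pt "0 0 9 0 0 0"

```text
t: 7.95
ee_pos: [475.2, -215.3, 128.5]
orientation: [3.097, 0.524, 0.001]
ft_force: [-0.5, 0.4, -0.9]
width: 15.3
```

```bash
python3 d.py 475.3 -215 101
```

```text
t 7.95 pos [ 475.2 -215.3  128.5] tool delta [ 0.2 -0.3 27.5] turn [ 0.0005 -0.0005 -0.0004] w 15.3 F [-0.5  0.4 -0.9]
```

Request:
move_arm --pt "0 0 9 0 0 0" --pt "0 0 8 0 0 0"

```text
t: 8.12
ee_pos: [475.0, -215.2, 109.2]
orientation: [3.097, 0.524, 0.0]
ft_force: [0.3, -0.2, -1.2]
width: 15.6
```

```bash
python3 d.py 475.3 -215 101
```

```text
t 8.12 pos [ 475.  -215.2  109.2] tool delta [ 0.4 -0.1  8.2] turn [ 0.0002 -0.0001 -0.0004] w 15.6 F [ 0.3 -0.2 -1.2]
```

Request:
move_arm --pt "0 0 4 0 0 0" --pt "0 0 2 0 0 0" --pt "0 0 1 0 0 0"

```text
t: 8.37
ee_pos: [474.7, -215.2, 99.9]
orientation: [-3.097, -0.524, 0.003]
ft_force: [-4.0, 0.8, 28.4]
width: 15.4
```

```bash
python3 d.py 475.3 -215 101
```

```text
t 8.37 pos [ 474.7 -215.2   99.9] tool delta [ 0.6  0.  -1.1] turn [-0.0011  0.0014 -0.0003] w 15.4 F [-4.   0.8 28.4]
```

Request:
move_arm --pt "0 0 -0.7 0 0 0"

```text
t: 8.45
ee_pos: [475.1, -215.4, 100.9]
orientation: [-3.097, -0.524, 0.002]
ft_force: [-0.0, 0.5, -1.3]
width: 15.3
```

Request:
move_arm --pt "0 0 0 0 0 0" --pt "0 0 0 0 0 0" --pt "0 0 0 0 0 0" --hand 0.25

```text
t: 8.7
ee_pos: [476.0, -215.8, 101.7]
orientation: [3.097, 0.524, 0.001]
ft_force: [0.4, -0.2, -0.3]
width: 31.0
```

```bash
python3 d.py 475.3 -215 250
```

```text
t 8.7 pos [ 476.  -215.8  101.7] tool delta [  -0.3   -0.9 -148.3] turn [ 0.0008 -0.0006 -0.0004] w 31.0 F [ 0.4 -0.2 -0.3]
```

Request:
move_arm --pt "0 0 -10 0 0 0" --pt "0 0 -20 0 0 0" --pt "0 0 -30 0 0 0" --pt "0 0 -30 0 0 0" --pt "0 0 -20 0 0 0"

```text
t: 9.12
ee_pos: [472.6, -214.1, 213.1]
orientation: [-3.092, -0.524, 0.013]
ft_force: [0.4, -0.5, 0.0]
width: 32.5
```

```bash
python3 d.py 607.3 307.3 235; python3 - <<'E'
from h import *
for n in ["side","scene"]:
    d=grab(n,"7");print(n)
    for k,v in caps(d).items():print(k,v)
E
```

```text
t 9.12 pos [ 472.6 -214.1  213.1] tool delta [ 298.7 -448.2  -20.9] turn [-0.0071  0.0074 -0.0003] w 32.5 F [ 0.4 -0.5  0. ]
side
orange [([316, 161], 80, [606.9, 304.5], [607.1, 307.5], 1.68)]
magenta [([281, 324], 171, [470.2, -215.9], [470.2, -217.0], 0.72)]
red [([336, 322], 162, [553.3, -227.6], [553.0, -228.0], 0.73)]
yellow [([309, 312], 166, [515.3, -197.9], [515.3, -198.6], 0.79)]
green [([310, 361], 155, [503.0, -295.0], [502.7, -294.2], 0.72)]
black [([280, 349], 137, [464.1, -265.2], [463.8, -264.6], 0.68)]
scene
orange [([440, 196], 119, [611.1, 307.2], [608.0, 307.7], 1.64)]
blue [([440, 162], 105, [480.2, 370.6], [483.4, 367.2], 2.19)]
magenta [([163, 200], 129, [465.2, -217.0], [471.5, -216.7], 1.59)]
red [([160, 223], 126, [550.6, -227.9], [554.2, -227.6], 1.44)]
yellow [([175, 210], 123, [512.5, -197.8], [516.8, -198.8], 1.64)]
green [([123, 214], 122, [498.1, -294.5], [504.2, -294.3], 1.59)]
black [([138, 201], 117, [454.8, -265.3], [464.6, -265.1], 1.47)]
```

View pics/scene_7.png

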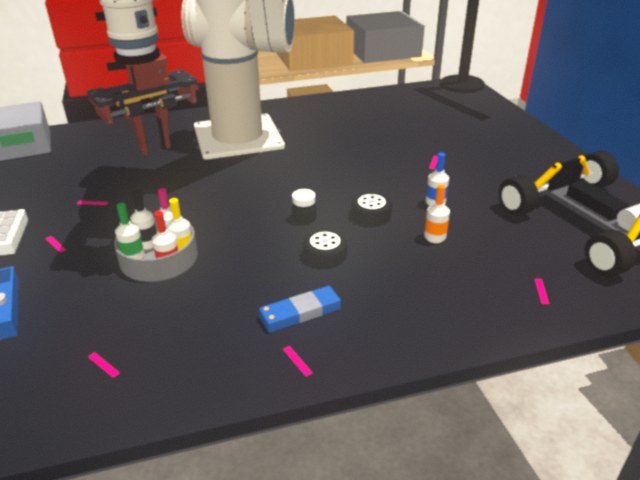

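Magenta is standing in its slot at about (163,200), with its cap at (470.2,-217). Orange is next.

Request:
move_arm --pt "12 -18 -10 -0.007 0.007 0" --pt "22 -33 -10 0 0 0" --pt "22 -33 0 0 0 0" --pt "22 -33 0 0 0 0" --pt "22 -33 0 0 0 0" --hand -0.1

```text
t: 9.63
ee_pos: [519.1, -40.8, 234.9]
orientation: [3.095, 0.505, 0.009]
ft_force: [-0.0, 0.6, -0.0]
width: 48.0
```

Request:
move_arm --pt "22 -33 0 0 0 0" --pt "22 -33 0 0 0 0" --pt "22 -33 0 0 0 0" --pt "22 -33 0 0 0 0" --pt "22 -33 0 0 0 0"

```text
t: 10.05
ee_pos: [568.8, 160.2, 230.9]
orientation: [3.095, 0.504, 0.001]
ft_force: [0.8, -0.2, 0.5]
width: 47.9
```

```bash
python3 d.py 607.3 307.3 235
```

```text
t 10.05 pos [568.8 160.2 230.9] tool delta [  83.2 -127.3   -4.8] turn [ 0.0059  0.0003 -0.0129] w 47.9 F [ 0.8 -0.2  0.5]
```

Request:
move_arm --pt "22 -33 0 0 0 -0.006" --pt "22 -33 0 0.003 0 -0.006" --pt "18 -28 0 0.003 0 0" --pt "10 -16 0 0 0 0" --pt "0 0 0 0 0 0"

```text
t: 10.47
ee_pos: [599.6, 301.4, 224.8]
orientation: [-3.095, -0.535, 0.008]
ft_force: [-0.6, -0.8, 0.3]
width: 48.2
```

```bash
python3 d.py 607.3 307.3 235
```

```text
t 10.47 pos [599.6 301.4 224.8] tool delta [  9.1  -3.  -10.3] turn [-0.0014  0.0052  0.0065] w 48.2 F [-0.6 -0.8  0.3]
```

Request:
move_arm --pt "9 -3 10 0 0.005 0.006" --pt "0 0 25 0 0 0" --pt "0 0 20 0 0 0" --pt "0 0 0 0 0 0"

```text
t: 10.8
ee_pos: [605.5, 306.8, 165.7]
orientation: [3.096, 0.53, -0.004]
ft_force: [-1.1, -0.7, -0.3]
width: 48.0
```

```bash
python3 d.py 607.3 307.3 92
```

```text
t 10.8 pos [605.5 306.8 165.7] tool delta [ 2.1  0.2 73.7] turn [-0.0003  0.0026  0.0035] w 48.0 F [-1.1 -0.7 -0.3]
```

Request:
move_arm --pt "2 0 10 0 0.002 0.003" --pt "0 0 20 0 0 0" --pt "0 0 15 0 0 0" --pt "0 0 0 0 0 0"

```text
t: 11.13
ee_pos: [607.4, 304.2, 119.4]
orientation: [3.097, 0.521, -0.002]
ft_force: [-0.5, -0.1, -0.3]
width: 48.1
```

```bash
python3 d.py 607.3 307.3 92
```

```text
t 11.13 pos [607.4 304.2 119.4] tool delta [ 1.  -2.9 27.4] turn [ 0.0004  0.0011 -0.0023] w 48.1 F [-0.5 -0.1 -0.3]
```

Request:
move_arm --pt "1 -4 10 0 0 0" --pt "0 0 13 0 0 0" --pt "0 0 0 0 0 0"

```text
t: 11.38
ee_pos: [608.1, 307.8, 96.6]
orientation: [3.098, 0.519, 0.002]
ft_force: [-1.0, 0.5, 0.2]
width: 48.4
```

```bash
python3 d.py 607.3 307.3 92
```

```text
t 11.38 pos [608.1 307.8  96.6] tool delta [-0.9  0.2  4.6] turn [ 0.0003 -0.0011 -0.004 ] w 48.4 F [-1.   0.5  0.2]
```

Request:
move_arm --pt "-1.5 0 3 0 -0.001 -0.004" --pt "-0.5 0 1 0 -0.001 0" --pt "-0.5 0 0.5 0 -0.001 0" --pt "-0.5 0 0.5 0 -0.001 0" --pt "-0.5 0 0.5 0 -0.001 0" --hand 1

```text
t: 11.8
ee_pos: [605.6, 307.1, 92.3]
orientation: [3.097, 0.526, -0.002]
ft_force: [0.3, -0.8, -0.5]
width: 18.4
```

```bash
python3 d.py 607.3 307.3 92
```

```text
t 11.8 pos [605.6 307.1  92.3] tool delta [1.6 0.4 0.3] turn [0.0001 0.0016 0.0007] w 18.4 F [ 0.3 -0.8 -0.5]
```

Request:
move_arm --pt "1 0 0 0 0 0" --pt "0 0 0 0 0 0"

```text
t: 11.97
ee_pos: [606.7, 307.5, 92.7]
orientation: [3.097, 0.526, -0.002]
ft_force: [-0.4, 0.3, -0.8]
width: 15.4
```

```bash
python3 d.py 607.3 307.3 250
```

```text
t 11.97 pos [606.7 307.5  92.7] tool delta [   0.3    0.4 -157.3] turn [0.     0.0012 0.0008] w 15.4 F [-0.4  0.3 -0.8]
```

Request:
move_arm --pt "0 0 -8 0 0 0" --pt "0 0 -20 0 0 0" --pt "0 0 -35 0 0 0" --pt "0 0 -38 0 0 0" --pt "0 0 -38 0 0 0"

```text
t: 12.38
ee_pos: [601.3, 304.9, 227.3]
orientation: [3.091, 0.525, -0.032]
ft_force: [1.3, -0.5, -0.6]
width: 15.4
```

Request:
move_arm --pt "0 0 -20 0 0 0" --pt "-8 17 -4 0 0.002 0" --pt "-13 28 -2 0 0.002 0" --pt "-17 36 -2 0 0.002 0" --pt "-17 36 -2 0 0.002 0"

```text
t: 12.8
ee_pos: [593.6, 182.4, 274.7]
orientation: [-3.092, -0.54, -0.017]
ft_force: [0.0, -1.2, -0.9]
width: 15.4
```

```bash
python3 d.py 547 -276 255
```

```text
t 12.8 pos [593.6 182.4 274.7] tool delta [-199.4  415.5   17.1] turn [-0.0011 -0.011   0.01  ] w 15.4 F [ 0.  -1.2 -0.9]
```

Request:
move_arm --pt "-17 36 0 0 0 0" --pt "-17 36 0 0 0 0" --pt "-17 36 0 0 0 0" --pt "-17 36 0 0 0 0" --pt "-17 36 0 0 0 0"

```text
t: 13.22
ee_pos: [572.7, -23.4, 279.0]
orientation: [-3.091, -0.546, -0.028]
ft_force: [0.5, 0.5, -1.2]
width: 15.6
```

```bash
python3 d.py 547 -276 255
```

```text
t 13.22 pos [572.7 -23.4 279. ] tool delta [-111.   228.5   22.2] turn [ 0.0007 -0.0177  0.0136] w 15.6 F [ 0.5  0.5 -1.2]
```

Request:
move_arm --pt "-17 36 0 0 -0.008 0.005" --pt "-17 36 0 0 -0.005 0.005" --pt "-17 36 0 0 0 0" --pt "-17 36 0 0 0 0" --pt "-13 26 0 0 0 0"

```text
t: 13.63
ee_pos: [550.3, -221.1, 283.1]
orientation: [3.094, 0.528, 0.013]
ft_force: [1.4, -0.2, -0.6]
width: 15.2
```

```bash
python3 d.py 547 -276 255
```

```text
t 13.63 pos [ 550.3 -221.1  283.1] tool delta [-21.6  50.6  28.1] turn [ 0.0038 -0.0078  0.0024] w 15.2 F [ 1.4 -0.2 -0.6]
```

Request:
move_arm --pt "-10 22 5 0.003 -0.006 0.002" --pt "-6 14 5 0 0 0" --pt "-2 4 5 0 0 0" --pt "0 0 0 0 0 0"

```text
t: 13.97
ee_pos: [544.5, -274.0, 270.6]
orientation: [3.096, 0.512, 0.007]
ft_force: [-0.0, -0.3, -0.8]
width: 15.4
```

```bash
python3 d.py 547 -276 195
```

```text
t 13.97 pos [ 544.5 -274.   270.6] tool delta [ 1.5  2.4 75.7] turn [ 0.0046 -0.0037 -0.0079] w 15.4 F [-0.  -0.3 -0.8]
```

Request:
move_arm --pt "1 2 15 0.004 -0.004 -0.008" --pt "0 1 20 0 0 0" --pt "0 1 20 0 0 0" --pt "0 0 0 0 0 0"

```text
t: 14.3
ee_pos: [548.2, -274.3, 213.9]
orientation: [3.095, 0.531, 0.003]
ft_force: [-0.8, 0.4, -2.6]
width: 15.4
```

```bash
python3 d.py 547 -276 185
```

```text
t 14.3 pos [ 548.2 -274.3  213.9] tool delta [-1.8  1.2 28.9] turn [ 0.0012 -0.0017  0.0041] w 15.4 F [-0.8  0.4 -2.6]
```

Request:
move_arm --pt "-2 1 8 0.001 -0.002 0.004" --pt "0 0 12 0 0 0" --pt "0 0 0 0 0 0"

```text
t: 14.55
ee_pos: [547.3, -273.0, 192.2]
orientation: [-3.096, -0.531, 0.002]
ft_force: [-0.2, 0.4, -1.9]
width: 15.5
```

```bash
python3 - <<'E'
from h import *
z=ctrl.get_obs()["ee_pos"][2]-92.7;print("base",z)
for n in ["scene","side"]:
    d=grab(n,"8"); print(n,[held(d,0,(z+a,z+a+14)) for a in (10,25,40,52)])
    for k,v in caps(d).items():print(k,v)
E
python3 d.py 547 -276 185
```

```text
base 99.54739001672904
scene [(166, array([ 550.1, -272. ]), np.float64(2.41)), (168, array([ 550.5, -271.7]), np.float64(2.42)), (178, array([ 550.3, -271.6]), np.float64(1.34)), (179, array([ 550.2, -271.8]), np.float64(1.36))]
blue [([440, 162], 105, [480.6, 370.4], [483.7, 366.9], 2.13)]
magenta [([163, 200], 123, [465.6, -217.0], [471.5, -216.8], 1.43)]
red [([160, 223], 131, [549.9, -227.9], [554.3, -227.7], 1.49)]
yellow [([175, 210], 123, [512.0, -197.5], [516.8, -198.0], 1.27)]
side [(210, array([ 549.3, -272.3]), np.float64(0.6)), (212, array([ 549.2, -272.6]), np.float64(0.65)), (234, array([ 549.3, -272.6]), np.float64(0.66)), (245, array([ 549.2, -272.3]), np.float64(0.71))]
blue [([262, 153], 81, [482.9, 368.5], [482.8, 366.8], 1.99)]
magenta [([281, 324], 163, [470.4, -215.8], [470.2, -216.9], 0.64)]
yellow [([309, 312], 165, [515.3, -198.2], [515.4, -198.6], 0.81)]
green [([310, 361], 152, [503.1, -295.2], [502.9, -294.2], 0.67)]
black [([280, 349], 131, [464.2, -265.1], [463.8, -264.7], 0.7)]
t 14.65 pos [ 548.2 -273.8  194.2] tool delta [-1.9  1.7  9.2] turn [ 0.0008 -0.0007  0.0035] w 15.4 F [-0.3  0.3 -1.5]
```

View pics/side_8.png

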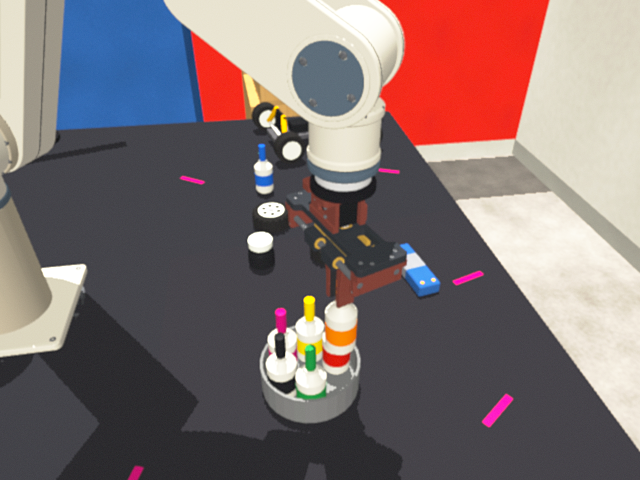

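View pics/scene_8.png

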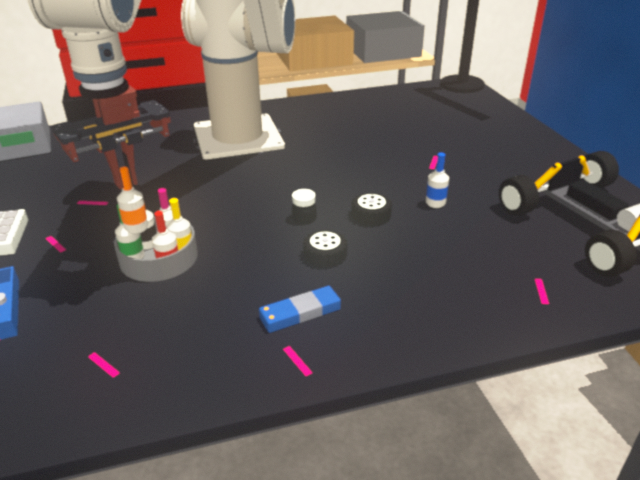

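The orange bottle is held at about (340,335) in the side view, in front of the red one. Its axis reads (549.2,-272.5), offset about (+1.4,+0.9) from the TCP. I'll put the TCP at (545.6,-277).

Request:
move_arm --pt "-3 2 3 0 0 0.003" --pt "-1 1 3 0 0 0" --pt "0 0 3 0 0 0"

```text
t: 14.9
ee_pos: [546.9, -278.9, 187.3]
orientation: [3.094, 0.526, 0.007]
ft_force: [0.0, -0.1, -1.5]
width: 15.3
```

```bash
python3 d.py 545.6 -277 175
```

```text
t 14.9 pos [ 546.9 -278.9  187.3] tool delta [-0.7 -2.3 12.2] turn [ 0.0044 -0.004   0.0009] w 15.3 F [ 0.  -0.1 -1.5]
```

Request:
move_arm --pt "-0.7 -2 8 0.003 -0.003 0" --pt "0 0 6 0 0 0"

```text
t: 15.07
ee_pos: [546.2, -278.0, 173.7]
orientation: [3.095, 0.525, 0.005]
ft_force: [0.6, -0.4, -1.8]
width: 15.4
```

```bash
python3 d.py 545.6 -277 165
```

```text
t 15.07 pos [ 546.2 -278.   173.7] tool delta [-0.3 -1.2  8.7] turn [ 0.0033 -0.0028  0.    ] w 15.4 F [ 0.6 -0.4 -1.8]
```

Request:
move_arm --pt "-0.5 -1.2 8 0.003 -0.003 0" --pt "0 0 8 0 0 0"

```text
t: 15.23
ee_pos: [545.4, -277.2, 156.6]
orientation: [3.097, 0.525, 0.0]
ft_force: [-0.5, 0.6, -1.0]
width: 15.8
```

```bash
python3 d.py 545.6 -277 150; python3 - <<'E'
from h import *
z=ctrl.get_obs()["ee_pos"][2]-92.7;print("base",z)
for n in ["side"]:
    d=grab(n,"9"); print(n,[held(d,0,(z+a,z+a+14)) for a in (25,40,52)])
    for k,v in caps(d).items():print(k,v)
E
python3 d.py 545.6 -277 97.7
```

```text
t 15.23 pos [ 545.4 -277.2  156.6] tool delta [ 0.2 -0.1  6.6] turn [ 0.0007 -0.0001 -0.0002] w 15.8 F [-0.5  0.6 -1. ]
base 63.867899372274266
side [(203, array([ 546.7, -276.6]), np.float64(3.42)), (221, array([ 546.9, -276.4]), np.float64(0.77)), (222, array([ 546.8, -276.1]), np.float64(1.95))]
orange [([338, 357], 418, [543.2, -293.8], [543.6, -291.5], 6.72)]
blue [([262, 153], 82, [482.9, 369.2], [482.9, 366.2], 1.67)]
magenta [([281, 324], 163, [470.4, -216.1], [470.1, -217.0], 0.8)]
yellow [([309, 312], 167, [515.2, -198.4], [515.5, -198.5], 0.8)]
green [([310, 361], 151, [503.3, -294.8], [503.0, -294.2], 0.66)]
black [([280, 348], 136, [464.3, -264.6], [463.8, -264.7], 0.78)]
t 15.28 pos [ 544.5 -276.7  154.8] tool delta [ 1.   0.7 57.1] turn [-0.0011  0.0016 -0.0001] w 15.2 F [-0.9  0.6 -2.3]
```

View pics/side_9.png

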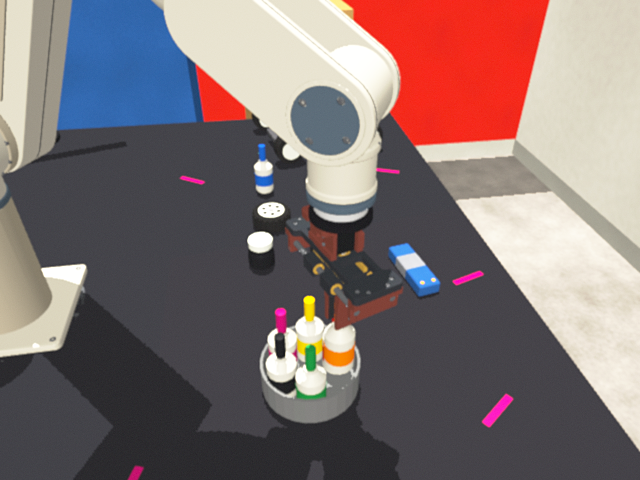

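Aligned: the body axis at about (339,350) reads (546.8,-276.4) against a target of (547,-276.1). Lowering.

Request:
move_arm --pt "1 0.7 8 -0.001 0.001 0" --pt "0 0 8 0 0 0"

```text
t: 15.45
ee_pos: [546.1, -277.2, 137.8]
orientation: [3.097, 0.525, 0.0]
ft_force: [0.5, -1.3, -0.8]
width: 15.3
```

```bash
python3 d.py 545.6 -277 97.7
```

```text
t 15.45 pos [ 546.1 -277.2  137.8] tool delta [-0.4 -0.4 40.1] turn [ 0.0005 -0.     -0.0002] w 15.3 F [ 0.5 -1.3 -0.8]
```

Request:
move_arm --pt "-0.4 -0.4 9 0 0 0" --pt "0 0 8 0 0 0"

```text
t: 15.62
ee_pos: [545.6, -276.9, 118.7]
orientation: [3.097, 0.525, 0.0]
ft_force: [-0.1, 0.7, -1.5]
width: 15.6
```

Request:
move_arm --pt "0 0 7 0 0 0" --pt "0 0 5 0 0 0"

```text
t: 15.78
ee_pos: [545.0, -276.6, 104.2]
orientation: [-3.097, -0.525, 0.002]
ft_force: [0.2, 0.1, -0.6]
width: 15.1
```

```bash
python3 d.py 545.6 -277 97.7
```

```text
t 15.78 pos [ 545.  -276.6  104.2] tool delta [0.4 0.6 6.5] turn [-0.0009  0.0012  0.    ] w 15.1 F [ 0.2  0.1 -0.6]
```

Request:
move_arm --pt "0.5 0.5 3 0 0.001 0" --pt "0 0 1.2 0 0 0"

```text
t: 15.95
ee_pos: [545.1, -276.5, 98.0]
orientation: [-3.095, -0.525, 0.003]
ft_force: [-0.5, -0.5, -0.7]
width: 15.4
```

```bash
python3 d.py 545.6 -277 97.7
```

```text
t 15.95 pos [ 545.1 -276.5   98. ] tool delta [0.4 0.6 0.3] turn [-0.0024  0.0016 -0.    ] w 15.4 F [-0.5 -0.5 -0.7]
```

Request:
move_arm --pt "0 0 0.5 0 0 0"

```text
t: 16.03
ee_pos: [545.0, -276.5, 97.2]
orientation: [-3.095, -0.525, 0.003]
ft_force: [-0.3, -0.1, 1.2]
width: 15.2
```

Light contact with the floor. Releasing.

Request:
move_arm --pt "0 0 0 0 0 0" --pt "0 0 0 0 0 0" --pt "0 0 0 0 0 0" --hand 0.25

```text
t: 16.28
ee_pos: [546.0, -277.1, 98.3]
orientation: [-3.097, -0.525, 0.001]
ft_force: [-0.5, 0.1, 0.2]
width: 31.1
```

```bash
python3 d.py 545.6 -277 230
```

```text
t 16.28 pos [ 546.  -277.1   98.3] tool delta [  -0.3   -0.3 -131.7] turn [-0.0009  0.0002  0.    ] w 31.1 F [-0.5  0.1  0.2]
```

Request:
move_arm --pt "0 0 -10 0 0 0" --pt "0 0 -20 0 0 0" --pt "0 0 -30 0 0 0" --pt "0 0 -30 0 0 0" --pt "0 0 -25 0 0 0"

```text
t: 16.7
ee_pos: [543.1, -275.6, 215.2]
orientation: [-3.091, -0.524, 0.012]
ft_force: [0.8, 0.4, -0.6]
width: 32.9
```

```bash
python3 - <<'E'
from h import *
for n in ["side","scene"]:
    d=grab(n,"10");print(n)
    for k,v in caps(d).items():print(k,v)
E
python3 d.py 483 367 235
```

```text
side
orange [([338, 347], 146, [546.4, -276.4], [546.4, -275.3], 0.69)]
blue [([262, 153], 81, [482.9, 368.5], [482.9, 367.0], 1.86)]
magenta [([281, 323], 168, [470.3, -215.6], [470.2, -217.0], 0.76)]
red [([336, 322], 146, [553.4, -225.9], [553.1, -228.0], 0.77)]
yellow [([309, 312], 162, [515.3, -198.4], [515.4, -198.2], 0.88)]
green [([310, 361], 156, [503.0, -295.1], [503.0, -294.2], 0.68)]
black [([280, 349], 131, [464.2, -265.2], [463.9, -264.5], 0.76)]
scene
orange [([134, 226], 141, [544.3, -275.1], [547.7, -275.2], 1.36)]
blue [([440, 162], 106, [480.5, 370.4], [483.3, 367.0], 2.05)]
magenta [([163, 200], 124, [465.4, -217.0], [471.7, -216.5], 1.63)]
red [([160, 223], 134, [549.3, -228.0], [554.6, -228.1], 1.32)]
yellow [([175, 210], 124, [511.7, -197.5], [516.9, -198.4], 1.35)]
green [([123, 214], 109, [498.0, -294.6], [504.6, -293.7], 1.64)]
t 16.8 pos [ 545.7 -277.   218.6] tool delta [ 152.9 -628.8  -15.4] turn [-0.0017  0.0009 -0.0001] w 32.9 F [ 0.6 -0.6  0.4]
```

View pics/side_10.png

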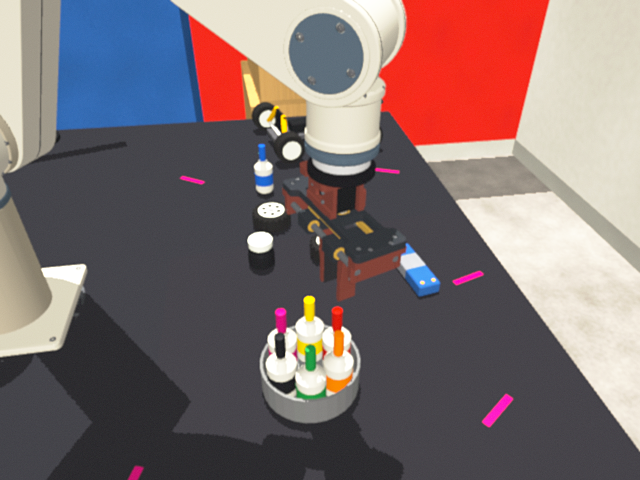

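Six bottles now stand in a ring, with orange at (338,345) in the side view. All are about 48 mm from the centre at (508.7,-246.2). Blue is next, for the middle.

Request:
move_arm --pt "4 -18 -8 0 0 0" --pt "7 -29 -6 0 0 0" --pt "9 -38 -2 0 0 0" --pt "9 -38 0 0 0 0" --pt "9 -38 0 0 0 0" --hand -0.1

```text
t: 17.22
ee_pos: [529.8, -114.6, 238.9]
orientation: [3.096, 0.508, 0.01]
ft_force: [0.7, -0.1, -0.3]
width: 48.0
```

Request:
move_arm --pt "9 -38 0 0 0 0" --pt "9 -38 0 0 0 0" --pt "9 -38 0 0 0 0" --pt "9 -38 0 0 0 0" --pt "9 -38 0 0 0 0"

```text
t: 17.63
ee_pos: [508.3, 88.2, 239.7]
orientation: [3.096, 0.504, 0.014]
ft_force: [1.0, 0.1, -0.6]
width: 48.9
```

```bash
python3 d.py 483 367 235
```

```text
t 17.63 pos [508.3  88.2 239.7] tool delta [  64.4 -272.5    3.5] turn [ 0.0063 -0.0079 -0.0128] w 48.9 F [ 1.   0.1 -0.6]
```

Request:
move_arm --pt "9 -38 0 0.003 -0.004 -0.006" --pt "9 -38 0 0.003 -0.004 -0.006" --pt "9 -38 0 0 0 0" --pt "9 -38 0 0 0 0" --pt "9 -38 0 0 0 0"

```text
t: 18.05
ee_pos: [485.0, 291.9, 240.8]
orientation: [3.097, 0.525, 0.002]
ft_force: [0.7, -0.4, -0.8]
width: 48.1
```

```bash
python3 d.py 483 367 235
```

```text
t 18.05 pos [485.  291.9 240.8] tool delta [ 22.8 -71.6   5.8] turn [ 0.0003 -0.0012 -0.0001] w 48.1 F [ 0.7 -0.4 -0.8]
```

Request:
move_arm --pt "10 -32 0 0 0 0" --pt "6 -18 5 0 0 0" --pt "2 -6 15 0 0 0" --pt "0 0 15 0 0 0" --pt "0 0 0 0 0 0"

```text
t: 18.47
ee_pos: [480.5, 363.5, 206.3]
orientation: [-3.091, -0.54, -0.008]
ft_force: [-0.7, -1.0, -1.1]
width: 47.8
```

```bash
python3 d.py 483 367 92
```

```text
t 18.47 pos [480.5 363.5 206.3] tool delta [  2.9  -2.2 114.3] turn [-0.0026 -0.0058  0.0099] w 47.8 F [-0.7 -1.  -1.1]
```

Request:
move_arm --pt "3 -2 10 -0.003 -0.005 0.008" --pt "0 0 25 0 0 0" --pt "0 0 20 0 0 0" --pt "0 0 0 0 0 0"

```text
t: 18.8
ee_pos: [484.3, 366.9, 151.4]
orientation: [-3.097, -0.524, -0.006]
ft_force: [-0.9, 0.1, 0.1]
width: 48.2
```

```bash
python3 d.py 483 367 92
```

```text
t 18.8 pos [484.3 366.9 151.4] tool delta [-1.4 -0.5 59.4] turn [-0.0001 -0.0037 -0.0006] w 48.2 F [-0.9  0.1  0.1]
```

Request:
move_arm --pt "-1.5 -0.5 10 0 -0.003 0" --pt "0 0 15 0 0 0" --pt "0 0 15 0 0 0" --pt "0 0 0 0 0 0"

```text
t: 19.13
ee_pos: [484.9, 366.7, 112.3]
orientation: [-3.097, -0.519, -0.005]
ft_force: [-0.0, -0.3, -0.2]
width: 48.3
```

```bash
python3 d.py 483 367 92
```

```text
t 19.13 pos [484.9 366.7 112.3] tool delta [-1.7 -0.9 20.3] turn [-0.0008 -0.0033 -0.004 ] w 48.3 F [-0.  -0.3 -0.2]
```

Request:
move_arm --pt "-2 -1 9 0 -0.003 -0.003" --pt "0 0 8 0 0 0" --pt "0 0 0 0 0 0"

```text
t: 19.38
ee_pos: [484.0, 367.4, 96.3]
orientation: [-3.096, -0.522, -0.004]
ft_force: [-0.5, -1.0, -0.3]
width: 47.8
```

```bash
python3 d.py 483 367 92
```

```text
t 19.38 pos [484.  367.4  96.3] tool delta [-1.1  0.1  4.3] turn [-0.0017 -0.0027 -0.0019] w 47.8 F [-0.5 -1.  -0.3]
```

Request:
move_arm --pt "-1.2 0 3 -0.001 -0.002 -0.001" --pt "-0.2 0 1 0 -0.001 0" --pt "-0.2 0 0.5 0 0 0" --pt "0 0 0.5 0 0 0" --pt "0 0 0.5 0 0 0" --hand 1

```text
t: 19.8
ee_pos: [483.3, 367.6, 92.1]
orientation: [-3.096, -0.523, -0.003]
ft_force: [0.3, 0.9, 0.5]
width: 18.8
```

Request:
move_arm --pt "0 0 0 0 0 0" --pt "0 0 0 0 0 0"

```text
t: 19.97
ee_pos: [483.4, 367.6, 92.3]
orientation: [-3.096, -0.523, -0.003]
ft_force: [0.0, -0.2, -0.9]
width: 15.7
```

```bash
python3 d.py 483 367 250
```

```text
t 19.97 pos [483.4 367.6  92.3] tool delta [  -0.2    0.2 -157.7] turn [-0.0014 -0.0023 -0.0008] w 15.7 F [ 0.  -0.2 -0.9]
```

Request:
move_arm --pt "0 0 -8 0 0 0" --pt "0 0 -20 0 0 0" --pt "0 0 -35 0 0 0" --pt "0 0 -38 0 0 0" --pt "0 0 -38 0 0 0"

```text
t: 20.38
ee_pos: [478.0, 363.6, 228.0]
orientation: [3.091, 0.522, -0.025]
ft_force: [1.3, 0.6, -1.3]
width: 15.6
```

Request:
move_arm --pt "0 0 -20 0 0 0" --pt "-5 17 -4 0 0 0" --pt "-8 28 0 0 0 0" --pt "-11 38 0 0 0 0" --pt "-11 38 0 0 0 0"

```text
t: 20.8
ee_pos: [488.4, 241.0, 265.2]
orientation: [-3.093, -0.538, -0.004]
ft_force: [0.2, 0.2, -0.9]
width: 15.8
```

```bash
python3 d.py 509 -246 260
```

```text
t 20.8 pos [488.4 241.  265.2] tool delta [-144.9  465.4    4. ] turn [-0.0016 -0.0027  0.0083] w 15.8 F [ 0.2  0.2 -0.9]
```

Request:
move_arm --pt "-12 38 0 0 0 0.003" --pt "-12 38 0 0 0 0.003" --pt "-12 38 0 0 0 0.002" --pt "-12 38 0 0 0 0" --pt "-12 38 0 0 0 0"

```text
t: 21.22
ee_pos: [489.2, 32.0, 262.8]
orientation: [-3.096, -0.529, 0.002]
ft_force: [0.5, -0.2, -2.1]
width: 15.3
```

```bash
python3 d.py 509 -246 260
```

```text
t 21.22 pos [489.2  32.  262.8] tool delta [-73.6 268.7   2.7] turn [-0.0007  0.0014  0.0027] w 15.3 F [ 0.5 -0.2 -2.1]
```

Request:
move_arm --pt "-11 38 0 0 0 0.002" --pt "-10 38 0 0 0 0" --pt "-10 38 0 0 0 0" --pt "-10 38 0 0 0 0" --pt "-10 34 0 0 0 0"

```text
t: 21.63
ee_pos: [494.1, -172.7, 260.5]
orientation: [-3.096, -0.524, 0.011]
ft_force: [0.0, -0.3, -0.9]
width: 15.3
```

```bash
python3 d.py 509 -246 255
```

```text
t 21.63 pos [ 494.1 -172.7  260.5] tool delta [-10.1  74.2   5.4] turn [-0.0022  0.0064 -0.0006] w 15.3 F [ 0.  -0.3 -0.9]
```

Request:
move_arm --pt "-5 30 0 -0.002 0.005 0" --pt "-3 20 0 0 0 0" --pt "-1 10 0 0 0 0" --pt "0 3 0 0 0 0" --pt "0 0 0 0 0 0"

```text
t: 22.05
ee_pos: [499.7, -246.4, 257.4]
orientation: [-3.099, -0.509, 0.011]
ft_force: [-0.3, 0.2, -0.7]
width: 15.2
```

```bash
python3 d.py 509 -246 195
```

```text
t 22.05 pos [ 499.7 -246.4  257.4] tool delta [ 9.4  2.8 62.3] turn [-0.0024  0.0064 -0.0105] w 15.2 F [-0.3  0.2 -0.7]
```

Request:
move_arm --pt "8 2 5 -0.002 0.006 -0.01" --pt "2 0 5 0 0 0" --pt "0 0 5 0 0 0" --pt "0 0 0 0 0 0"

```text
t: 22.38
ee_pos: [509.9, -240.6, 240.3]
orientation: [-3.094, -0.531, 0.002]
ft_force: [-1.1, -0.6, -1.2]
width: 15.5
```

```bash
python3 - <<'E'
from h import *
z=ctrl.get_obs()["ee_pos"][2]-92.3;print("base",z)
for n in ["scene","side"]:
    print(ctrl.get_obs()["ee_pos"])
    d=grab(n,"11"); print(n,[held(d,0,(z+a,z+a+14)) for a in (10,25,40,52)])
    for k,v in caps(d).items():print(k,v)
E
python3 d.py 509 -246 195
```

```text
base 147.96188025198012
[ 509.86612151 -240.63380974  240.26188025]
scene [(164, array([ 510.2, -240.2]), np.float64(1.47)), (172, array([ 510.5, -240. ]), np.float64(1.32)), (187, array([ 510.6, -240.2]), np.float64(1.34)), (182, array([ 510.3, -240.3]), np.float64(1.4))]
orange [([134, 226], 141, [544.0, -274.9], [547.5, -275.2], 1.38)]
magenta [([163, 200], 121, [466.1, -217.0], [471.0, -217.0], 1.69)]
red [([160, 223], 131, [549.2, -228.0], [554.4, -228.0], 1.38)]
yellow [([175, 210], 127, [511.0, -197.5], [517.0, -198.9], 1.57)]
green [([122, 214], 107, [497.9, -295.0], [504.4, -293.9], 1.67)]
[ 509.96962781 -240.64857655  240.67947014]
side [(226, array([ 509.1, -240.3]), np.float64(0.72)), (230, array([ 509.2, -240.7]), np.float64(0.69)), (263, array([ 509.2, -240.7]), np.float64(0.77)), (267, array([ 509.3, -240.4]), np.float64(0.77))]
orange [([338, 347], 133, [546.6, -276.4], [546.4, -275.3], 0.66)]
magenta [([281, 324], 162, [470.3, -216.1], [470.2, -216.9], 0.77)]
red [([336, 321], 150, [553.7, -225.3], [553.2, -228.0], 0.76)]
green [([310, 361], 157, [503.1, -295.0], [502.9, -294.2], 0.66)]
black [([280, 349], 136, [464.1, -265.3], [463.6, -264.6], 0.76)]
t 22.48 pos [ 510.1 -241.   241.1] tool delta [-2.7  4.4 46.1] turn [-0.0016  0.0001  0.004 ] w 15.5 F [-0.3  0.8 -1.7]
```

View pics/side_11.png

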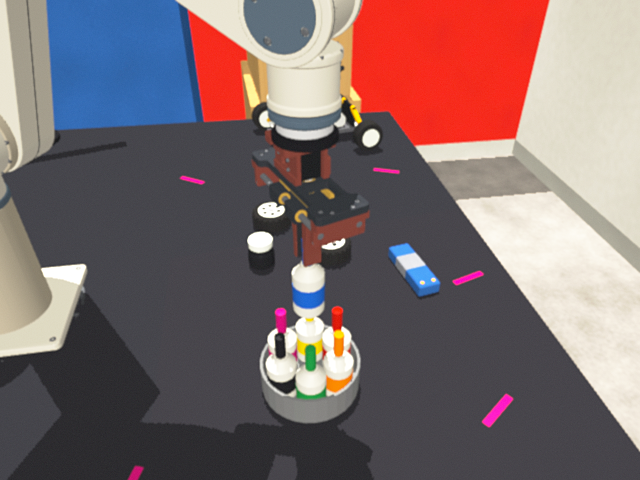

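Blue hangs upright at about (309,290), above the ring. Its offset from the TCP is about (-0.8,+0.2), so the TCP target is (509.5,-246.4).

Request:
move_arm --pt "-2.5 5 4 -0.001 0 0.004" --pt "0 1 5 0 0 0" --pt "0 0 5 0 0 0"

```text
t: 22.73
ee_pos: [510.8, -247.5, 227.6]
orientation: [3.096, 0.527, 0.003]
ft_force: [0.2, -0.4, -1.5]
width: 15.2
```

```bash
python3 d.py 509.5 -246.4 195
```

```text
t 22.73 pos [ 510.8 -247.5  227.6] tool delta [-0.9 -1.5 32.6] turn [ 0.0017 -0.0018  0.0016] w 15.2 F [ 0.2 -0.4 -1.5]
```

Request:
move_arm --pt "-0.9 -1.5 10 0.001 -0.002 0.001" --pt "0 0 10 0 0 0"

```text
t: 22.9
ee_pos: [509.9, -246.9, 207.0]
orientation: [3.095, 0.525, 0.002]
ft_force: [-0.5, 0.2, -2.1]
width: 15.5
```

```bash
python3 d.py 509.5 -246.4 185
```

```text
t 22.9 pos [ 509.9 -246.9  207. ] tool delta [-0.3 -0.6 22. ] turn [ 0.0022 -0.0012 -0.    ] w 15.5 F [-0.5  0.2 -2.1]
```

Request:
move_arm --pt "-0.3 -0.6 10 0.002 -0.001 0" --pt "0 0 8 0 0 0"

```text
t: 23.07
ee_pos: [508.7, -246.2, 186.2]
orientation: [-3.097, -0.524, 0.001]
ft_force: [-0.6, -0.1, -1.3]
width: 15.4
```

```bash
python3 d.py 509.5 -246.4 165
```

```text
t 23.07 pos [ 508.7 -246.2  186.2] tool delta [ 0.7  0.5 21.2] turn [-0.0009  0.0008 -0.0004] w 15.4 F [-0.6 -0.1 -1.3]
```

Request:
move_arm --pt "0.8 0.5 8 -0.001 0.001 0" --pt "0 0 6 0 0 0"

```text
t: 23.23
ee_pos: [508.9, -246.1, 169.3]
orientation: [-3.096, -0.524, 0.002]
ft_force: [0.0, -0.7, -1.0]
width: 15.6
```

```bash
 python3 - <<'E'
from h import *
z=ctrl.get_obs()["ee_pos"][2]-92.3;print("base",z)
for n in ["side","scene"]:
    print(ctrl.get_obs()["ee_pos"])
    d=grab(n,"12"); print(n,[held(d,0,(z+a,z+a+10)) for a in (25,40,50,56)])
    for k,v in caps(d).items():
        if k!='blue':print(k,v)
E
python3 d.py 509.5 -246.4 97.3
```

```text
base 76.9752046826711
[ 508.89025489 -246.06326404  169.27520468]
side [(130, array([ 507.9, -246.1]), np.float64(3.5)), (145, array([ 508. , -246.2]), np.float64(2.66)), (177, array([ 508. , -245.8]), np.float64(2.36)), (153, array([ 508.2, -245.6]), np.float64(0.64))]
orange [([338, 347], 160, [546.6, -276.3], [546.2, -275.2], 0.72)]
magenta [([281, 324], 165, [470.3, -215.8], [470.0, -216.9], 0.81)]
red [([336, 321], 151, [553.7, -225.1], [553.1, -227.9], 0.76)]
green [([310, 361], 157, [503.1, -295.2], [502.8, -294.3], 0.68)]
black [([280, 348], 136, [464.3, -264.6], [463.8, -264.6], 0.72)]
[ 508.17549574 -245.71499007  168.19383161]
scene [(79, array([ 508.3, -244.7]), np.float64(6.12)), (111, array([ 508.6, -244.7]), np.float64(4.87)), (130, array([ 508.6, -245.1]), np.float64(3.55)), (113, array([ 508.6, -245.6]), np.float64(1.39))]
orange [([134, 225], 144, [543.4, -274.9], [547.6, -275.1], 1.45)]
magenta [([163, 200], 117, [466.5, -216.5], [471.6, -216.6], 1.65)]
red [([160, 223], 122, [550.3, -227.4], [554.5, -228.3], 1.48)]
yellow [([175, 210], 122, [512.5, -197.6], [516.4, -198.5], 1.54)]
green [([122, 214], 112, [496.8, -294.8], [504.1, -294.4], 1.69)]
t 23.33 pos [ 508.4 -245.8  169.1] tool delta [ 1.   1.1 71.8] turn [-0.0027  0.0025 -0.0005] w 15.5 F [ 0.2 -0.6 -1.1]
```

View pics/side_12.png

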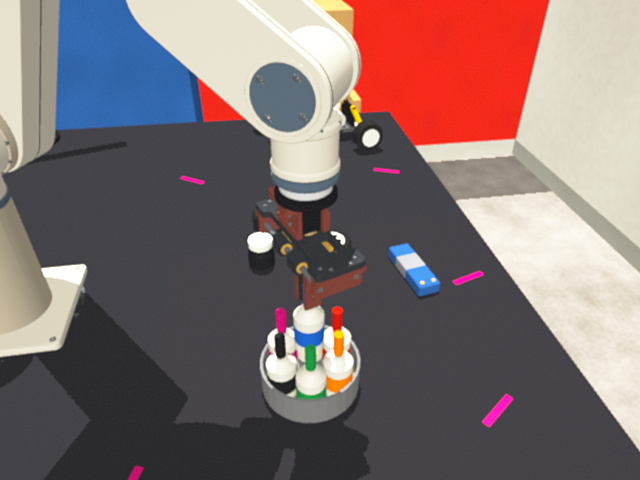

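View pics/scene_12.png

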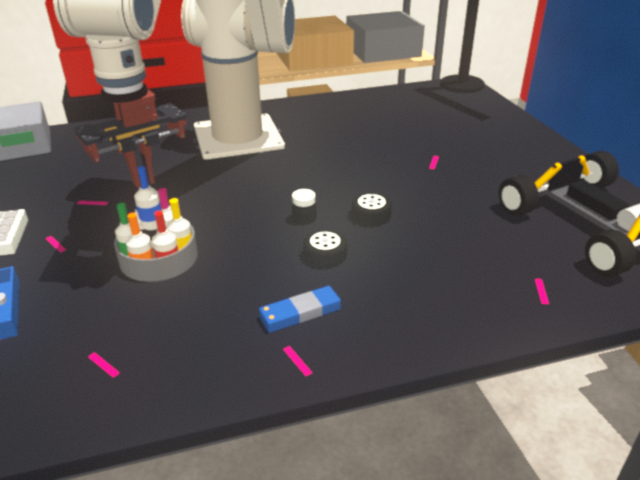

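Blue, at (309,330) in the side view, is centred to about 0.7 mm and the six bottles haven't moved. I'll trim the position and lower it.

Request:
move_arm --pt "1 1 6 -0.002 0.002 0" --pt "0 0 6 0 0 0"

```text
t: 23.5
ee_pos: [510.8, -247.0, 157.6]
orientation: [3.096, 0.524, 0.003]
ft_force: [0.1, 1.3, -1.8]
width: 15.5
```

```bash
python3 d.py 509.5 -246.4 97.3
```

```text
t 23.5 pos [ 510.8 -247.   157.6] tool delta [-1.1 -1.1 60.3] turn [ 0.0014 -0.0015 -0.0005] w 15.5 F [ 0.1  1.3 -1.8]
```

Request:
move_arm --pt "-0.8 -0.8 6 0.001 -0.001 0" --pt "0 0 6 0 0 0"

```text
t: 23.67
ee_pos: [510.3, -246.8, 145.0]
orientation: [3.096, 0.524, 0.003]
ft_force: [0.7, 0.5, -1.8]
width: 15.4
```

```bash
python3 d.py 509.5 -246.4 97.3
```

```text
t 23.67 pos [ 510.3 -246.8  145. ] tool delta [-0.7 -0.7 47.7] turn [ 0.0014 -0.0016 -0.0004] w 15.4 F [ 0.7  0.5 -1.8]
```

Request:
move_arm --pt "-0.7 -0.7 6 0.001 -0.001 0" --pt "0 0 7 0 0 0"

```text
t: 23.83
ee_pos: [509.6, -246.4, 131.1]
orientation: [3.097, 0.524, 0.002]
ft_force: [0.0, -0.2, -1.5]
width: 15.4
```

```bash
python3 d.py 509.5 -246.4 97.3
```

```text
t 23.83 pos [ 509.6 -246.4  131.1] tool delta [-0.1 -0.1 33.8] turn [ 0.001  -0.0011 -0.0005] w 15.4 F [ 0.  -0.2 -1.5]
```

Request:
move_arm --pt "0 0 7 0 0 0" --pt "0 0 7 0 0 0"

```text
t: 24.0
ee_pos: [509.6, -246.4, 115.6]
orientation: [3.097, 0.524, 0.002]
ft_force: [0.4, 0.1, -2.0]
width: 15.2
```

Request:
move_arm --pt "0 0 6 0 0 0" --pt "0 0 4 0 0 0"

```text
t: 24.17
ee_pos: [509.2, -246.2, 103.6]
orientation: [3.097, 0.524, 0.0]
ft_force: [-1.0, -0.1, -1.3]
width: 15.4
```

```bash
python3 d.py 509.5 -246.4 97.3
```

```text
t 24.17 pos [ 509.2 -246.2  103.6] tool delta [0.2 0.3 6.3] turn [ 0.0001 -0.0003 -0.0004] w 15.4 F [-1.  -0.1 -1.3]
```

Request:
move_arm --pt "0.2 0.3 3 0 0 0" --pt "0 0 1.2 0 0 0"

```text
t: 24.33
ee_pos: [509.0, -246.2, 97.9]
orientation: [-3.097, -0.524, 0.001]
ft_force: [0.8, -0.7, -1.5]
width: 15.6
```

Request:
move_arm --pt "0 0 0.5 0 0 0"

```text
t: 24.42
ee_pos: [508.9, -246.1, 97.0]
orientation: [-3.096, -0.524, 0.002]
ft_force: [-0.3, -0.1, 3.4]
width: 15.3
```

Light contact (3.4 N). Releasing and withdrawing.

Request:
move_arm --pt "0 0 0 0 0 0" --pt "0 0 0 0 0 0" --pt "0 0 0 0 0 0" --hand 0.25

```text
t: 24.67
ee_pos: [509.7, -246.6, 97.8]
orientation: [-3.098, -0.524, -0.0]
ft_force: [0.6, 0.6, -0.5]
width: 31.4
```

```bash
python3 d.py 508.5 -246 230
```

```text
t 24.67 pos [ 509.7 -246.6   97.8] tool delta [  -0.9   -0.9 -132.2] turn [ 0.     -0.0002 -0.0005] w 31.4 F [ 0.6  0.6 -0.5]
```

Request:
move_arm --pt "0 0 -10 0 0 0" --pt "0 0 -20 0 0 0" --pt "0 0 -30 0 0 0" --pt "0 0 -30 0 0 0" --pt "0 0 -35 0 0 0"

```text
t: 25.08
ee_pos: [505.7, -244.5, 223.2]
orientation: [-3.09, -0.523, 0.016]
ft_force: [-0.2, 0.0, -0.1]
width: 33.3
```

Request:
move_arm --pt "0 0 -30 0 0 0" --pt "0 -20 -10 0 0 0" --pt "0 -35 0 0 0 0" --pt "0 -35 0 0 0 0" --pt "0 -20 0 0 0 0"

```text
t: 25.5
ee_pos: [474.9, -143.6, 280.9]
orientation: [3.093, 0.514, 0.016]
ft_force: [-0.5, 0.3, -0.7]
width: 32.6
```

```bash
python3 - <<'E'
from h import *
for n in ["side","scene"]:
    d=grab(n,"13");print(n)
    for k,v in caps(d).items():print(k,v)
    W=cloud(d);m=(W[...,2]>110)&(W[...,2]<140)&(np.hypot(W[...,0]-509,W[...,1]+246)<75)
    print("cap top z",np.round(np.percentile(W[m][:,2],[90,99]),1))
f=d["frame"];s=dict(np.load("scene0.npz"))["frame"]
df=np.abs(f.astype(int)-s.astype(int)).max(2)
print("bystander diff", df[180:235,285:395].max(axis=(0,1)), df[230:335,255:350].max())
E
```

```text
side
orange [([339, 347], 127, [546.9, -276.2], [546.3, -275.4], 0.74)]
blue [([309, 335], 125, [508.9, -246.2], [507.9, -245.9], 0.78)]
magenta [([281, 324], 170, [470.1, -216.0], [470.1, -216.8], 0.74)]
red [([336, 321], 144, [553.5, -225.7], [553.0, -227.9], 0.83)]
yellow [([309, 311], 145, [515.5, -196.4], [515.5, -198.3], 0.78)]
green [([310, 361], 147, [502.9, -295.4], [503.1, -294.3], 0.76)]
black [([280, 349], 137, [464.0, -265.1], [463.8, -264.6], 0.76)]
cap top z [130.6 131.8]
scene
orange [([134, 225], 142, [543.1, -275.0], [547.7, -275.2], 1.31)]
blue [([149, 212], 110, [502.4, -245.4], [509.2, -246.2], 1.49)]
magenta [([163, 200], 125, [466.0, -217.0], [471.4, -216.6], 1.63)]
red [([160, 223], 120, [548.8, -227.2], [554.1, -228.2], 1.62)]
yellow [([175, 210], 127, [512.7, -197.8], [516.7, -198.5], 1.79)]
green [([122, 214], 112, [497.1, -295.0], [504.4, -293.8], 1.58)]
black [([137, 198], 76, [444.5, -266.0], [465.3, -264.6], 1.65)]
cap top z [130.3 132. ]
bystander diff 176 8
```

View pics/side_13.png

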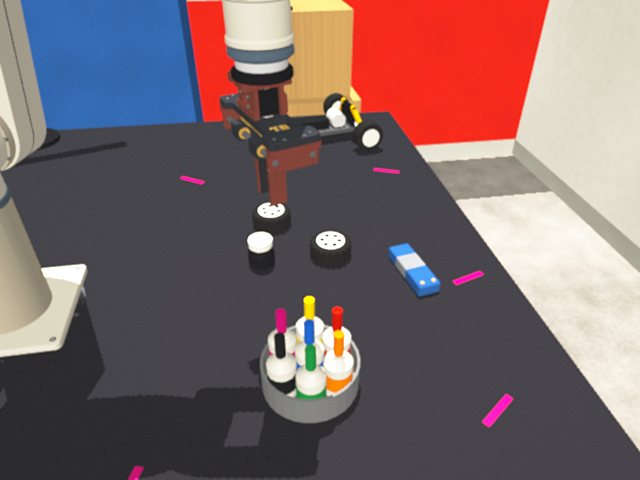

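View pics/scene_13.png

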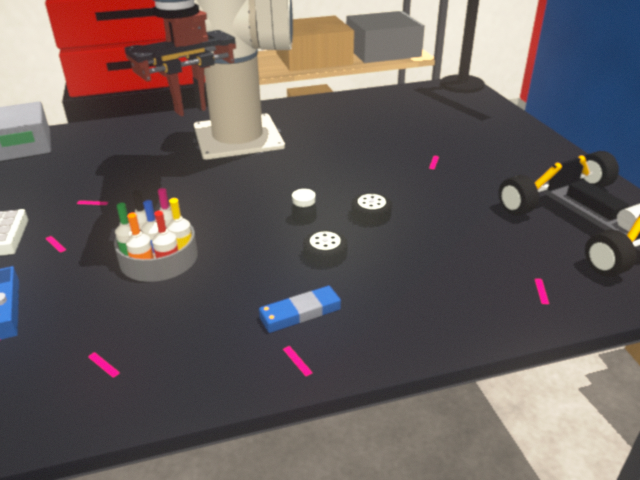

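All seven stand upright, six around blue, at (309,355) in the side view and (155,235) in the scene view. The 176 difference is probably the crop edge catching magenta's old place. I'll confirm that, then hand in.

```bash
python3 - <<'E'
import cv2,numpy as np
from workcell import ctrl
a=cv2.imread("pics/scene0.png").astype(int);b=cv2.imread("pics/scene_13.png").astype(int)
D=np.abs(a-b).max(2);print(D[185:235,285:386].max())
o=ctrl.get_obs();print(o["t"],np.abs(o["qvel"]).max())
print(ctrl.close_job())
E
```

```text
15
25.6 0.043585879934592134
the job is handed in; nothing more can be done
None
```

The three oil bottles are in the caddy and the job is handed in at 25.6 s. Magenta and orange went into the two empty wall slots and blue into the middle.

- **Placing:** I lowered each bottle until it touched the floor, then released it. Orange and blue touched at about 1–3 N. Magenta briefly pressed at about 28 N (limit 40 N) before I eased off and let go.
- **Last check:** Both cameras show seven upright caps with tops near 130 mm (129 mm expected). Six are about 48 mm from the caddy centre and blue is within about 1 mm of it.
- **Other items:** The four bottles already in the caddy stayed within about 1 mm. The wheels, jar and battery pack look unchanged from the first picture. One comparison first showed a difference, but it came from magenta's old place at the edge of the crop and went away with a tighter crop.
- **Camera disagreement:** The two views differed by 1–2 mm on cap positions, and I relied on the side view because its fits were tighter.

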